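# Load the tin under the holder's spring flap

## Task

Load the round tin into the bench holder: press the flap's long finger bar down with one fingertip to hold the spring flap up, and while it is held up push the tin along the lane with the other fingertip, under the flap and fully home against the end stop. Then let go, so that the flap comes down and holds the tin by its lid. Push the tin only, never lift or tip it, and leave the small things standing around the holder where they are.

Things in the scene. Friction and masses are not known exactly. Their poses are not given: they have to be found in the camera images.
- holder: fixed bench holder: grey aluminium base plate 6 mm thick on the table, x -131 to +81 mm, y -88 to +50 mm. Origin: on the lane's centre line at table height; +x is the push direction. The lane runs along x at y = 0 on the plate, between two rails (inner faces y = -36 and +36, 12 mm high above the plate, x -108 to +74).
- tin: round flat tin with a green lid, 67 mm in diameter and 25 mm high, about 0.2 kg, loose on the plate in the lane, in front of the flap. Origin: centre of its underside, z up. It starts with its centre at holder x -62 to -28 mm, y about 0. Fully home against the stop its centre is at x = +38 mm, y within 4 mm of 0.
- flap (a joint): angle of the spring flap, rad: 0 shut, 0.62 fully up (hard stop). A bent steel plate that rises 18 mm from the shaft, x +22 to +62 mm, then reaching 73 mm in +y across the lane. Shut, it slopes down and its rounded edge hangs about 8 mm above the plate and bars the lane. The tin passes when the joint is above 0.34. A spring shuts it. Released onto the tin it rests at about 0.27.
- finger_bar (a point): middle of the top of the flap's finger bar: ribbed black strip 145 mm long (holder x -125 to +20), 26 mm wide, on the -y side of the shaft. Shut: at y = -73, 27.5 mm above the table, tilted outer edge up. Pressed (about 2 N to start, 4 N at the stop) it turns about the shaft: joint 0.4: 17 mm high, about level; joint 0.55: 13 mm; y stays within 2 mm. A fingertip can slide along it.
- end_stop (a point): middle of the near face of the end stop closing the lane, at holder x = +71.5 mm, y = 0, 15 mm above the table; the stop is 24 mm high above the table
- vial: small glass vial with a cap, 21 mm in diameter, 52 mm high, loose on the table on the +y side of the holder; to be left alone. Origin: centre of its underside
- weight: brass weight, 22 mm in diameter, 30 mm high, loose on the table on the +y side of the holder; to be left alone. Origin: centre of its underside
- eraser: eraser 21 x 42 x 13 mm, loose on the table on the -y side of the holder; to be left alone. Origin: centre of its underside
- forceps: steel forceps 125 mm long, lying on the table beyond the holder's end stop; to be left alone. Origin: centre of the underside
- shaft (a point): point on the axis of the flap's shaft at holder x = 0, y = -46.5 mm, 22 mm above the table. The shaft runs along holder x on three posts (x = -105, -20, +68 mm, 10 mm wide, 29 mm high).
Things that resemble listed ones, but are neither listed nor needed, are in the scene too. Of the things like the tin, leave any that is turquoise or yellow; of the rest the smaller one is meant.

How it is judged:
By the outcome, as a careful person would: the job done as asked, in the order asked, and still so for the second after the job is handed in, with the robot touching nothing.
It also fails if it takes over 38 s, if anything falls off the work surface, if the arm or the gripper's body presses on something with over 40 N, if the wrist force passes 120 N, or if a joint passes its speed limit or range.

## Robot

A 6-joint arm with a two-finger parallel gripper is mounted at the origin on a cart in front of the work surface, level with it; the furniture and walls round the work are solid. World frame = base frame: x ahead of the robot, y to its left, z up, the work surface at z = 0. Lengths are in m, angles in degrees, forces in N, time in s.
With the tool pointing down it reaches from about 0.375 to 0.9 m from the base axis. Payload 3.1 kg.
Tool frame: the origin (TCP) lies midway between the tips of the shut fingers; the grasp point (between the pads) lies bot.hold_point_z behind it (bot.hold_point_z is the distance from the TCP to the grasp point, in m); z points along the fingers, y is the direction in which the jaws open and shut (so a half turn about z gives the same grasp; the last joint's range is limited). The gripper opens to 87 mm and grips with 3 to 60 N. Pads are 19 mm wide; open, the fingers measure 117 mm over their backs; the gripper's body (75 mm by 190 mm) begins 51 mm behind the grasp point.
Start: joints at [-87.061, 30.224, 82.088, -0, 67.689, -10.227], TCP at [0.142, -0.609, 0.193] pointing down, gripper open.
Joint ranges: [-176.69, 176.69], [-43.24, 126.21], [12.49, 139.97], [-82, 262], [0, 151.66], [-163.58, 163.58]. Speed limits (degrees/s): [159.86, 159.86, 180, 180, 180, 180].

## Interface

Orientations are given as a 3x3 rotation matrix whose columns are the frame's x, y, z axes.
In Python, from rig import bot, vision, order gives the robot as it stands. The module is installed in compiled form; this text tells all that it offers.
- The arm moves only by the tool move_arm, never from a script. Its argument "moves" is a list of rows, each an object of numbers: "hand": the finger opening in mm, from 0 to 87; "x", "y", "z": the shift along the tool's x, y, z in units of 25 mm (1.0 is 25 mm); "wx", "wy", "wz": the turn, a rotation vector about the tool's x, y, z in degrees. In form: [{"hand": .., "x": .., "y": .., "z": .., "wx": .., "wy": .., "wz": ..}, ...]. A call has 1 to 20 rows; each row shifts and turns the commanded pose from where the row before left it, along the tool's axes as they then stand; what a row does not reach is not made up. A row lasts 1/10 s, in which the tool goes at most 50 mm and 8.59 degrees, less where a joint would pass 70% of its speed; a pose out of reach is approached as far as the arm can. A call is refused whole if a number of a shift passes 1 or a number of a turn 8.59, either way. A call with a gripper value outside its range is refused whole. The fingers move at their own pace and stop on an object; the grip force is fixed at half the most. Time passes only in rows, so rows that do not move let the fingers close. It gives the time, the measured TCP pose, the force and the opening at its end, in the units of the state.
- bot.read_state(): the state, without advancing time (a new reading comes with each control period).
- vision.capture(name): name is "scene" or "top" or "wrist"; returns a dict with "image" (400x640x3 uint8, red, green, blue), "z_map" (400x640 float32, m along the optical axis (not along the pixel's ray), 0 where there is no reading), "fx", "fy", "cx", "cy" (pixels), "k1" (the pictures are not rectified: a ray, as slopes to the right and down, at radius r is drawn at 1 + k1 r^2 times it, then the intrinsics apply), "pose" (4x4, takes a point from camera to world coordinates); the wrist camera has in their place "hand_eye" (4x4, takes a point from camera to tool coordinates, whose origin is the TCP and whose axes are the flange's). Camera axes: x right, y down, z forward; pixel columns grow to the right and rows downward; lengths in m; the calibration is good to about 2 mm. A picture is of the moment at which its call begins: read the wrist's pose just before it.
- order.hand_in(): hands the job in, once; it reports no verdict.
The state is a dict: "time_s": time; "joint_positions": joint angles; "qvel": joint speeds; "tau": joint torques, N m; "position": TCP position; "tcp_rot": TCP orientation; "force": force on the tool from outside, world axes, zero at the start; "moment": the same for the moment, N m; "opening": opening from 0.0 (shut) to 1.0 (fully open).
Only numpy, scipy, OpenCV 4.12 (cv2) and the standard library are available. Lean on these libraries where they do the work, as an engineer would, in place of code of your own. Each camera call takes 0.05 s, during which the arm holds its last target.

## Working session

There is one attempt and no reset: what is moved stays moved. The work goes in short steps, Python scripts to look and compute and a tool call to move; the robot and the scene stay as the last step left them, time stands still between calls to the robot, and variables do not carry over. Pictures are saved under pics/ and viewed, and the job is handed in when it is done.

Besides the shell and the picture viewer there is one more tool, called after "Call:" in YAML: its name, and indented under it one key for each argument. move_arm: Moves the arm, as the interface text tells. Its arguments: {"type":"object","properties":{"moves":{"type":"array"}},"required":["moves"]}

```bash
mkdir -p pics
cat > h.py <<'E'
import numpy as np, cv2
from rig import bot, vision, order
def cap(n,name):
    c=vision.capture(n); cv2.imwrite('pics/'+name+'.png',c['image'][:,:,::-1]); np.save('pics/'+name+'.npy',c,allow_pickle=True); return c
E
python3 - <<'E'
from h import *
s=bot.read_state(); print(s, bot.hold_point_z)
for n in ['scene','top','wrist']:
    c=cap(n,n+'0'); print(n,{k:v for k,v in c.items() if k not in('image','z_map')})
E
```

```text
{'time_s': 0.0, 'joint_positions': array([-8.70595830e+01,  3.02769131e+01,  8.21557241e+01, -6.73370390e-04,
        6.76882693e+01, -1.02279265e+01]), 'qvel': array([ 0.07813797,  0.00853225,  0.04630535,  0.07000697, -0.00291861,
       -0.05587987]), 'tau': array([-8.31371781e-04, -4.40036488e+01, -1.76589185e+01,  6.32309332e-02,
        5.81434497e-02, -1.55640550e-04]), 'position': array([ 0.14236065, -0.60776658,  0.19159738]), 'tcp_rot': array([[ 9.73703923e-01,  2.27817155e-01, -1.19106909e-04],
       [ 2.27816895e-01, -9.73701712e-01,  2.10687836e-03],
       [ 3.64008433e-04, -2.07861029e-03, -9.99997773e-01]]), 'force': array([0.0536139 , 1.10547448, 0.59793192]), 'moment': array([-0.01687317,  0.02241999, -0.00393997]), 'opening': 1.0028113582024163} 0.0187
scene {'fx': 449.85276124347206, 'fy': 449.85276124347206, 'cx': 313.93244698025507, 'cy': 188.42150333761606, 'k1': -0.07187015180542486, 'pose': array([[ 0.76848594, -0.43144393,  0.47253095,  0.19233529],
       [-0.6397954 , -0.50708809,  0.57751495, -0.76651165],
       [-0.0095505 , -0.74613524, -0.66572591,  
[... 257 characters left out ...]
.09730579,  0.48215674],
       [-0.99978206, -0.02026488, -0.00501752, -0.26452944],
       [ 0.00696462, -0.09718584, -0.99524188,  0.89188032],
       [ 0.        ,  0.        ,  0.        ,  1.        ]])}
wrist {'fx': 297.3798432059596, 'fy': 297.3798432059596, 'cx': 313.67301743723107, 'cy': 199.34252142047615, 'k1': -0.03779856918062505, 'hand_eye': array([[-1.08433263e-03, -9.66421936e-01, -2.56958102e-01,
         7.16084705e-02],
       [ 9.99999377e-01, -9.79407632e-04, -5.36316770e-04,
         1.14222652e-05],
       [ 2.66641565e-04, -2.56958523e-01,  9.66422395e-01,
        -1.91180589e-01],
       [ 0.00000000e+00,  0.00000000e+00,  0.00000000e+00,
         1.00000000e+00]])}
```

View pics/scene0.png

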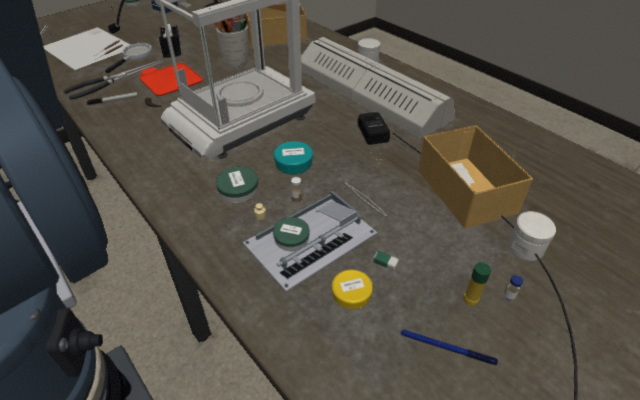

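View pics/top0.png

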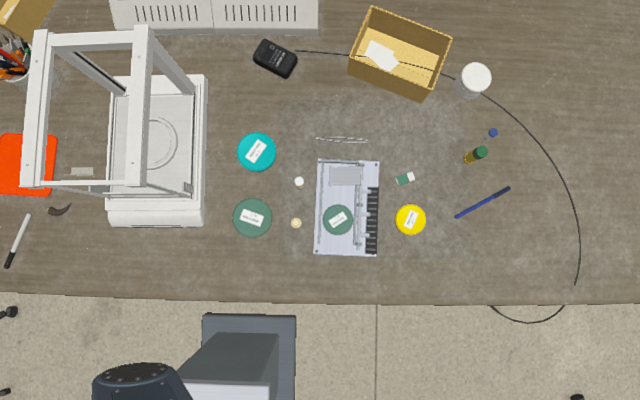

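View pics/wrist0.png

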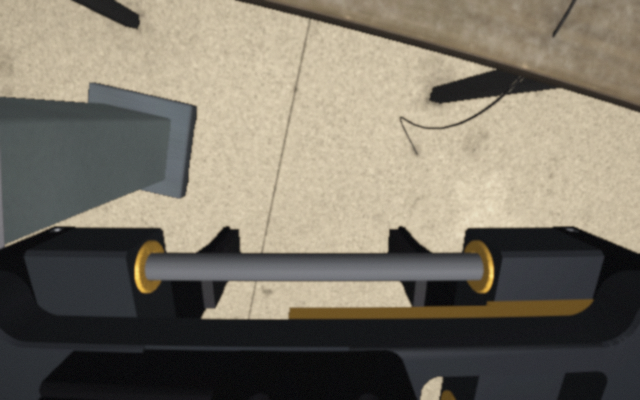

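The top view has two green tins, at (338,219) inside the holder and at (252,218) outside it. It also shows a turquoise one at (257,152) and a yellow one at (410,219). The smaller green tin, the one in the lane, fits the description. Next I'll enlarge that area and measure.

```bash
cat >> h.py <<'E'
def ray(c,u,v):
    K=np.array([[c['fx'],0,c['cx']],[0,c['fy'],c['cy']],[0,0,1]])
    p=np.array([(u-c['cx'])/c['fx'],(v-c['cy'])/c['fy']]); q=p.copy()
    for _ in range(20): q=p/(1+c['k1']*(q@q))
    return np.array([q[0],q[1],1.])
def onz(c,u,v,z,P=None):
    P=c['pose'] if P is None else P
    d=P[:3,:3]@ray(c,u,v); o=P[:3,3]; return o+d*(z-o[2])/d[2]
def dep(c,u,v,P=None):
    P=c['pose'] if P is None else P
    return P[:3,:3]@(ray(c,u,v)*c['z_map'][int(round(v)),int(round(u))])+P[:3,3]
def proj(c,X,P=None):
    P=c['pose'] if P is None else P
    x=P[:3,:3].T@(np.asarray(X)-P[:3,3]); q=x[:2]/x[2]; q=q*(1+c['k1']*(q@q)); return np.array([q[0]*c['fx']+c['cx'],q[1]*c['fy']+c['cy']])
E
python3 - <<'E'
from h import *
t=np.load('pics/top0.npy',allow_pickle=True).item(); s=np.load('pics/scene0.npy',allow_pickle=True).item()
cv2.imwrite('pics/tc.png',cv2.resize(t['image'][125:270,225:435,::-1],None,fx=3.7,fy=3.7,interpolation=cv2.INTER_CUBIC))
cv2.imwrite('pics/sc.png',cv2.resize(s['image'][165:315,205:410,::-1],None,fx=3.8,fy=3.8,interpolation=cv2.INTER_CUBIC))
# green masks
for nm,c in (('t',t),('s',s)):
    hsv=cv2.cvtColor(c['image'],cv2.COLOR_RGB2HSV); m=cv2.inRange(hsv,(60,60,30),(90,255,200))
    n,l,st,ce=cv2.connectedComponentsWithStats(m)
    for i in range(1,n):
        if st[i,4]>150: print(nm,st[i],ce[i],dep(c,*ce[i]))
E
```

```text
t [236 132  40  40 981] [256.36493374 152.03465851] [ 0.65999254 -0.12192426  0.02930913]
t [233 199  39  38 875] [252.024      217.52571429] [ 0.51699652 -0.11804399  0.03078789]
t [323 205  30  30 466] [337.53862661 219.34120172] [ 0.51694928 -0.30135137  0.02922595]
s [273 141  40  34 942] [293.09766454 157.77176221] [ 0.64623297 -0.14189417  0.0320734 ]
s [216 167  41  30 760] [236.56184211 182.36842105] [ 0.50906115 -0.13045439  0.03124241]
s [273 218  36  28 606] [290.71782178 232.33333333] [ 0.50986176 -0.31054983  0.03020629]
s [374 251  17  16 161] [381.75776398 258.32298137] [ 0.60392258 -0.44952033  0.01176851]
s [472 263  19  20 283] [480.98233216 272.3639576 ] [ 0.65104347 -0.60393364  0.08351083]
```

View pics/tc.png

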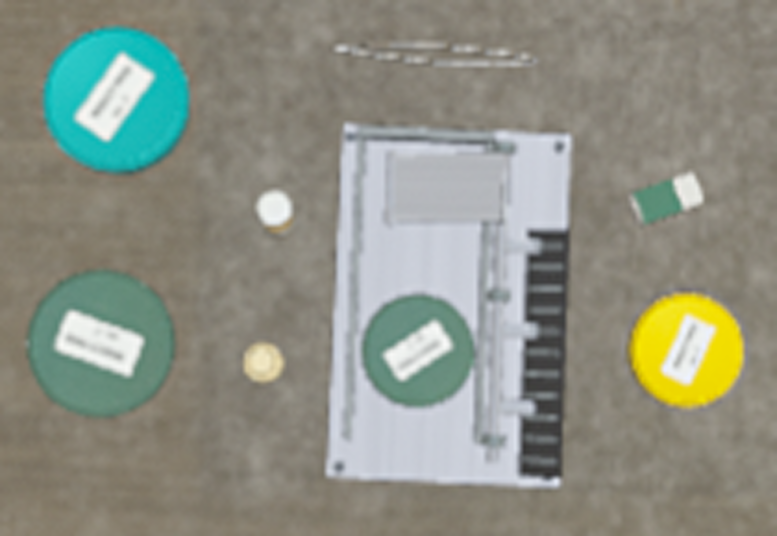

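View pics/sc.png

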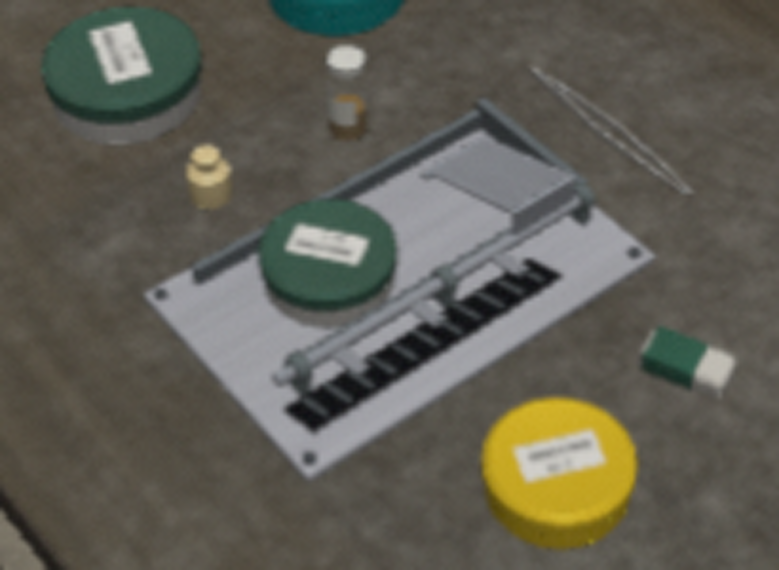

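The tin at crop (418,350) is the smaller green one (lid 30 px wide against 39 px), so that's the one meant. The two views put it about 1 cm apart, so I'll compare the plate corners as well.

Run:
```python
from h import *
t=np.load('pics/top0.npy',allow_pickle=True).item(); s=np.load('pics/scene0.npy',allow_pickle=True).item()
A=lambda x,y:(225+x/3.7-.4,125+y/3.7-.4); B=lambda x,y:(205+x/3.8-.4,165+y/3.8-.4)
H=np.array([[81,50],[81,-88],[-131,-88],[-131,50]])/1000
def fit(W):
    a=H.mean(0);b=W.mean(0);U,S,V=np.linalg.svd((H-a).T@(W-b));R=V.T@np.diag([1,np.linalg.det(V.T@U.T)])@U.T
    o=b-R@a; print('org',o,'yaw',np.degrees(np.arctan2(R[1,0],R[0,0])),'res mm',np.round((H@R.T+o-W)*1000,1).tolist()); return R,o
for nm,c,pts in(('t',t,[A(345,124),A(571,134),A(560,486),A(327,475)]),('s',s,[B(482,100),B(655,256),B(310,478),B(147,293)])):
    W=np.array([onz(c,*p,0.006)[:2] for p in pts]); print(nm,[dep(c,*p).round(4).tolist() for p in pts]); fit(W)
def tri(p,q):
    M=[];b=[]
    for c,x in((t,p),(s,q)):
        d=c['pose'][:3,:3]@ray(c,*x);d/=np.linalg.norm(d);P=np.eye(3)-np.outer(d,d);M.append(P);b.append(P@c['pose'][:3,3])
    X=np.linalg.solve(M[0]+M[1],b[0]+b[1]); return X,[np.linalg.norm(M[i]@X-b[i]) for i in(0,1)]
print(tri(A(345,124),B(482,100)),tri(A(571,134),B(655,256)),tri(A(560,486),B(310,478)),tri(A(327,475),B(147,293)))
for nm,c,e in(('t',t,(323,205,30,30)),('s',s,(273,218,36,28))):
    print(nm,onz(c,e[0]+e[2]/2-.5,e[1]+e[3]/2-.5,.031))
```

```text
t [[0.6554, -0.2561, -0.0029], [0.6514, -0.3936, 0.0015], [0.439, -0.3887, 0.0001], [0.443, -0.2498, -0.0008]]
org [ 0.57220643 -0.30338017] yaw -1.524128022695313 res mm [[0.8, 0.6], [0.3, -0.5], [-0.4, -0.0], [-0.7, -0.0]]
s [[0.6444, -0.2695, 0.0243], [0.6517, -0.3925, -0.0006], [0.4368, -0.3911, 0.0054], [0.442, -0.2526, 0.0041]]
org [ 0.57115854 -0.30579116] yaw -1.4675114829080496 res mm [[-4.6, -3.3], [3.0, 0.6], [1.4, 1.1], [0.2, 1.7]]
(array([ 0.65409495, -0.25690037,  0.00956037]), [np.float64(0.0013182094853230841), np.float64(0.001318209485322969)]) (array([ 0.65118718, -0.39346485,  0.00070415]), [np.float64(0.00042950534828205836), np.float64(0.0004295053482818516)]) (array([ 0.43885063, -0.38844785,  0.00076844]), [np.float64(0.0002644312029429442), np.float64(0.00026443120294294487)]) (array([ 0.44319065, -0.24986258,  0.00085753]), [np.float64(0.00012846721759957592), np.float64(0.00012846721759959695)])
t [ 0.51653655 -0.30119858  0.031     ]
s [ 0.51038889 -0.30927725  0.031     ]
```

Call:
move_arm:
  moves:
    - {"hand":58,"wz":7.35}
    - {"hand":58,"wz":7.35}
    - {"hand":58,"x":0.9,"y":-0.78}
    - {"hand":58,"x":0.9,"y":-0.78}
    - {"hand":58,"x":0.9,"y":-0.78}
    - {"hand":58,"x":0.9,"y":-0.78}
    - {"hand":58,"x":0.9,"y":-0.78}
    - {"hand":58,"x":0.9,"y":-0.78}
    - {"hand":58,"x":0.9,"y":-0.78}
    - {"hand":58,"x":0.9,"y":-0.78}
    - {"hand":58,"x":0.9,"y":-0.78}
    - {"hand":58,"x":0.9,"y":-0.78}
    - {"hand":58,"x":0.9,"y":-0.78}
    - {"hand":58,"x":0.9,"y":-0.78}
    - {"hand":58,"x":0.9,"y":-0.78}
    - {"hand":58,"x":0.9,"y":-0.78}
    - {"hand":58}
    - {"hand":58}

```text
schema error: expected keys hand, x, y, z, wx, wy, wz
```

```bash
cat > w.py <<'E'
from h import *
import sys
def wcap(name):
    s=bot.read_state(); c=cap('wrist',name); T=np.eye(4);T[:3,:3]=s['tcp_rot'];T[:3,3]=s['position']; c['pose']=T@c['hand_eye']; np.save('pics/'+name+'.npy',c,allow_pickle=True); print(s['time_s'],s['position'].round(4),s['tcp_rot'].round(4).tolist(),s['force'].round(2),s['opening']); return c
if __name__=='__main__': wcap(sys.argv[1]); cap('top',sys.argv[1]+'t')
E
python3 w.py w1
```

```text
0.15 [ 0.1424 -0.608   0.1918] [[0.9737, 0.2278, -0.0001], [0.2278, -0.9737, 0.0016], [0.0003, -0.0016, -1.0]] [-0.78  0.74 -0.04] 0.9966436479942804
```

View pics/w1.png

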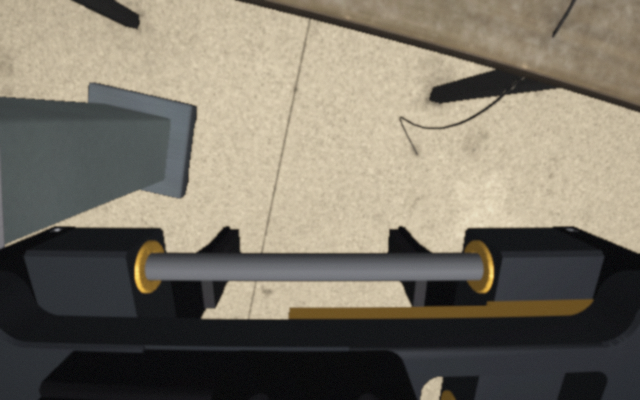

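The call was refused because every row needs all the keys. I'll send it again in full.

Call:
move_arm:
  moves:
    - {"hand":58,"x":0,"y":0,"z":0,"wx":0,"wy":0,"wz":7.35}
    - {"hand":58,"x":0,"y":0,"z":0,"wx":0,"wy":0,"wz":7.35}
    - {"hand":58,"x":0.9,"y":-0.78,"z":0,"wx":0,"wy":0,"wz":0}
    - {"hand":58,"x":0.9,"y":-0.78,"z":0,"wx":0,"wy":0,"wz":0}
    - {"hand":58,"x":0.9,"y":-0.78,"z":0,"wx":0,"wy":0,"wz":0}
    - {"hand":58,"x":0.9,"y":-0.78,"z":0,"wx":0,"wy":0,"wz":0}
    - {"hand":58,"x":0.9,"y":-0.78,"z":0,"wx":0,"wy":0,"wz":0}
    - {"hand":58,"x":0.9,"y":-0.78,"z":0,"wx":0,"wy":0,"wz":0}
    - {"hand":58,"x":0.9,"y":-0.78,"z":0,"wx":0,"wy":0,"wz":0}
    - {"hand":58,"x":0.9,"y":-0.78,"z":0,"wx":0,"wy":0,"wz":0}
    - {"hand":58,"x":0.9,"y":-0.78,"z":0,"wx":0,"wy":0,"wz":0}
    - {"hand":58,"x":0.9,"y":-0.78,"z":0,"wx":0,"wy":0,"wz":0}
    - {"hand":58,"x":0.9,"y":-0.78,"z":0,"wx":0,"wy":0,"wz":0}
    - {"hand":58,"x":0.9,"y":-0.78,"z":0,"wx":0,"wy":0,"wz":0}
    - {"hand":58,"x":0.9,"y":-0.78,"z":0,"wx":0,"wy":0,"wz":0}
    - {"hand":58,"x":0.9,"y":-0.78,"z":0,"wx":0,"wy":0,"wz":0}
    - {"hand":58,"x":0,"y":0,"z":0,"wx":0,"wy":0,"wz":0}
    - {"hand":58,"x":0,"y":0,"z":0,"wx":0,"wy":0,"wz":0}

```text
time_s: 2.05
position: [0.4647, -0.3436, 0.1924]
tcp_rot: [[1.0, -0.025, -0.001], [-0.025, -1.0, -0.0], [-0.001, 0.0, -1.0]]
force: [-0.8, -0.4, 0.3]
opening: 0.67
```

```bash
python3 w.py w2
```

```text
2.05 [ 0.4647 -0.3436  0.1924] [[0.9997, -0.025, -0.0006], [-0.025, -0.9997, -0.0002], [-0.0006, 0.0002, -1.0]] [-0.78 -0.4   0.31] 0.6701340395477783
```

View pics/w2.png

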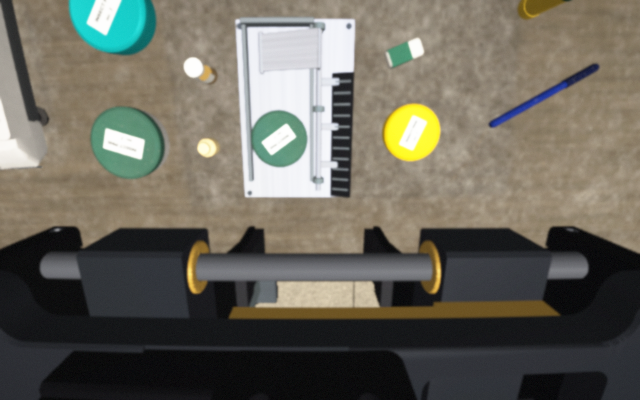

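The wrist view shows the holder with plate corners near (236,18), (355,18), (350,197) and (243,197). The tin is at (279,138) and the bar runs along column 343.

Run:
```python
from h import *
c=np.load('pics/w2.npy',allow_pickle=True).item(); P=c['pose']
cv2.imwrite('pics/w2c.png',cv2.resize(c['image'][5:205,225:365,::-1],None,fx=3,fy=3,interpolation=cv2.INTER_CUBIC))
print('tcp px',proj(c,P@0 if 0 else bot.read_state()['position']))
g=cv2.cvtColor(c['image'],cv2.COLOR_RGB2HSV); m=cv2.inRange(g,(0,0,135),(179,45,255)); m[205:]=0;m[:,:228]=0;m[:,362:]=0
m=cv2.morphologyEx(m,cv2.MORPH_CLOSE,np.ones((25,25)))
cs=max(cv2.findContours(m,0,2)[0],key=cv2.contourArea); ap=cv2.approxPolyDP(cs,8,True)[:,0]; print(ap.tolist(), cv2.boxPoints(cv2.minAreaRect(cs)).tolist())
m=cv2.inRange(g,(60,60,30),(90,255,200)); m[200:]=0
for k in cv2.findContours(m,0,2)[0]:
    if cv2.contourArea(k)>800:
        e=cv2.fitEllipse(cv2.convexHull(k)); print(e, onz(c,*e[0],.031), dep(c,*e[0]))
```

```text
tcp px [315.73068903 229.66734891]
[[235, 0], [233, 198], [360, 192], [361, 0]] [[228.0, 0.0], [361.0, 0.0], [361.0, 203.0], [228.0, 203.0]]
((278.5003967285156, 138.27833557128906), (54.182613372802734, 55.29246139526367), 134.61019897460938) [ 0.51714768 -0.30347126  0.031     ] [ 0.51706879 -0.30330084  0.02955507]
((126.8021240234375, 142.03587341308594), (67.14990234375, 76.27796936035156), 130.45556640625) [ 0.51853887 -0.12278208  0.031     ] [ 0.51857146 -0.1231878   0.03164353]
((111.98036193847656, 14.0592041015625), (76.2576904296875, 93.39558410644531), 123.22088623046875) [ 0.65597616 -0.12934512  0.031     ] [ 0.655809   -0.12964663  0.0314928 ]
```

View pics/w2c.png

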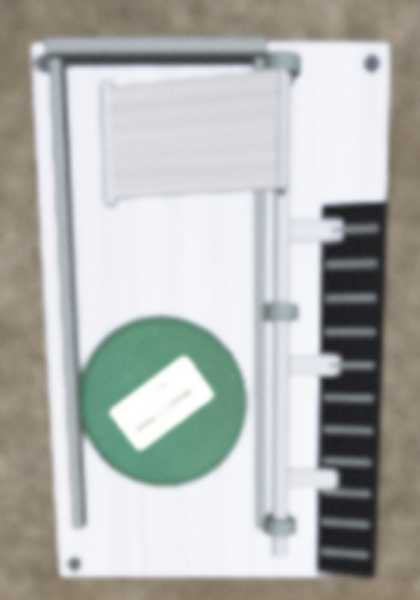

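Run:
```python
from h import *
c=np.load('pics/w2.npy',allow_pickle=True).item()
A=lambda x,y:(225+x/3-.33,5+y/3-.33)
H=np.array([[81,50],[81,-88],[-131,-88],[-131,50]])/1000
W=np.array([onz(c,*A(*p),.006)[:2] for p in [(32,42),(390,43),(376,577),(62,577)]])
a=H.mean(0);b=W.mean(0);U,S,V=np.linalg.svd((H-a).T@(W-b));R=V.T@U.T
o=b-R@a; print(o,np.degrees(np.arctan2(R[1,0],R[0,0])),((H@R.T+o-W)*1000).round(1).tolist())
f=lambda X:(R.T@(np.array(X[:2])-o)*1000).round(1)
print('tin',f([.51715,-.30347]))
def hp(p,z): return f(onz(c,*A(*p),z))
print('bar ends', hp((355,204),.0275),hp((345,572),.0275),'inner/outer x edges y',hp((321,400),.0235),hp((381,400),.0315),'post', hp((281,312),.029),hp((281,526),.029),'flap',hp((107,140),.014))
t=np.load('pics/top0.npy',allow_pickle=True).item(); print('tin top',f(onz(t,337.5,219.5,.031)))
for p in [(350,300),(355,450),(340,90),(165,480)]: print('depth z',dep(c,*A(*p)).round(4))
```

```text
[ 0.57048296 -0.3055788 ] -1.4634052908292632 [[0.1, 0.4], [0.9, -0.7], [-0.4, -0.1], [-0.5, 0.4]]
tin [-53.4   0.7]
bar ends [ 18.8 -73.1] [-122.9  -72.3] inner/outer x edges y [-53.5 -61.7] [-53.1 -84.5] post [-20.2 -45.6] [-103.3  -45.9] flap [44.  20.8]
tin top [-54.   3.]
depth z [ 0.553  -0.3772  0.0264]
depth z [ 0.4957 -0.379   0.0271]
depth z [ 0.6323 -0.3757  0.0054]
depth z [ 0.486  -0.3029  0.0292]
```

Call:
move_arm:
  moves:
    - {"hand":58,"x":0,"y":-0.2,"z":0.6,"wx":0,"wy":0,"wz":0}
    - {"hand":58,"x":0,"y":0,"z":0.8,"wx":0,"wy":0,"wz":0}
    - {"hand":58,"x":0,"y":0,"z":0.8,"wx":0,"wy":0,"wz":0}
    - {"hand":58,"x":0,"y":0,"z":0.8,"wx":0,"wy":0,"wz":0}
    - {"hand":58,"x":0,"y":0,"z":0.8,"wx":0,"wy":0,"wz":0}
    - {"hand":58,"x":0,"y":0,"z":0.8,"wx":0,"wy":0,"wz":0}
    - {"hand":58,"x":0,"y":0,"z":0.8,"wx":0,"wy":0,"wz":0}
    - {"hand":58,"x":0,"y":0,"z":0.5,"wx":0,"wy":0,"wz":0}
    - {"hand":58,"x":0,"y":0,"z":0,"wx":0,"wy":0,"wz":0}
    - {"hand":58,"x":0,"y":0,"z":0,"wx":0,"wy":0,"wz":0}

```text
time_s: 3.15
position: [0.4646, -0.3398, 0.0453]
tcp_rot: [[1.0, -0.028, 0.0], [-0.028, -1.0, -0.0], [0.0, 0.0, -1.0]]
force: [0.0, -0.5, 0.3]
opening: 0.67
```

```bash
python3 w.py w3
python3 - <<'E'
from h import *
c=cap('scene','s3'); cv2.imwrite('pics/s3c.png',cv2.resize(c['image'][165:315,205:410,::-1],None,fx=3.8,fy=3.8,interpolation=cv2.INTER_CUBIC))
E
```

```text
3.15 [ 0.4646 -0.3398  0.0453] [[0.9996, -0.0276, 0.0002], [-0.0276, -0.9996, -0.0003], [0.0002, 0.0003, -1.0]] [ 0.04 -0.52  0.3 ] 0.6696853557938163
```

View pics/w3.png

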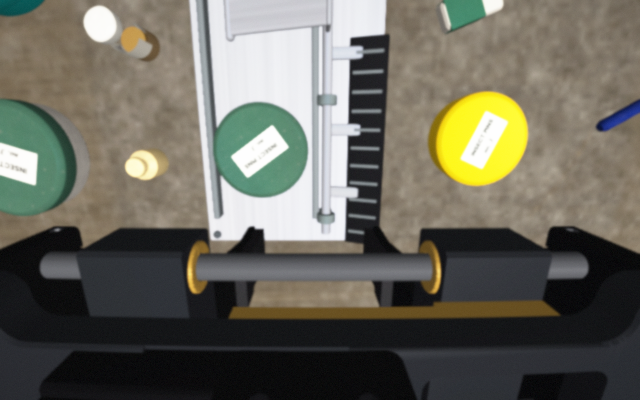

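View pics/s3c.png

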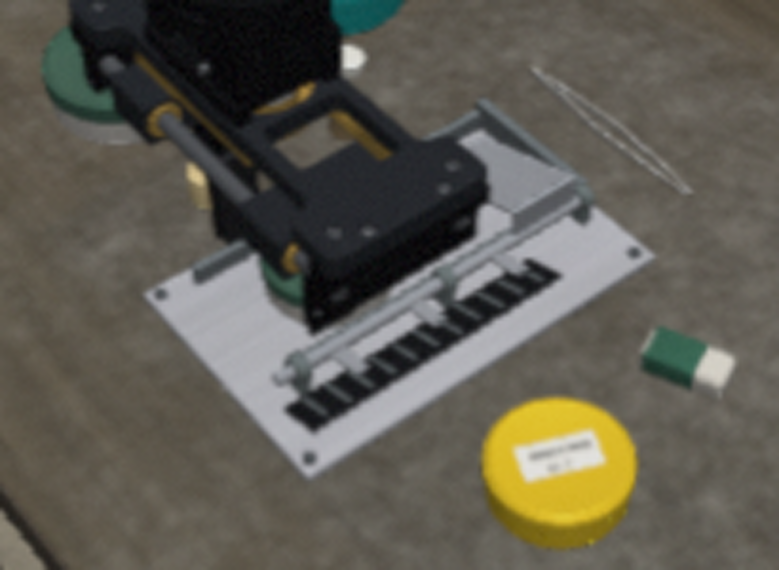

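Run:
```python
from h import *
c=np.load('pics/s3.npy',allow_pickle=True).item();w=np.load('pics/w3.npy',allow_pickle=True).item()
s=bot.read_state();p=s['position'];R=s['tcp_rot']
for y in(-.0442,-.029,.029,.0442):
    X=p+R@[0,y,0]; q=proj(c,X); print(y,X.round(4),'scenecrop',((q-[205,165])*3.8).round(),'wrist',proj(w,X).round())
yaw=np.radians(-1.46);H=np.array([[np.cos(yaw),-np.sin(yaw)],[np.sin(yaw),np.cos(yaw)]]);o=np.array([.5707,-.305])
print('tcp holder',H.T@(p[:2]-o))
g=cv2.cvtColor(w['image'],cv2.COLOR_RGB2HSV);m=cv2.inRange(g,(60,60,30),(90,255,200))
for k in cv2.findContours(m,0,2)[0]:
    if cv2.contourArea(k)>3000:
        e=cv2.fitEllipse(cv2.convexHull(k)); print(e[0],H.T@(onz(w,*e[0],.031)[:2]-o))
```

```text
-0.0442 [ 0.4665 -0.2957  0.0461] scenecrop [230. 259.] wrist [250. 228.]
-0.029 [ 0.4661 -0.3109  0.0461] scenecrop [249. 278.] wrist [272. 228.]
0.029 [ 0.4645 -0.3688  0.0462] scenecrop [323. 355.] wrist [357. 228.]
0.0442 [ 0.4641 -0.384   0.0462] scenecrop [344. 377.] wrist [379. 228.]
tcp holder [-0.10450649 -0.0375158 ]
(259.7896423339844, 149.3392791748047) [-0.0526718  -0.00015364]
(14.999666213989258, 156.86231994628906) [-0.05602608  0.17741387]
```

Run:
```python
from h import *
c=np.load('pics/s3.npy',allow_pickle=True).item()
s=bot.read_state();p=s['position'];R=s['tcp_rot']
im=cv2.resize(c['image'][190:310,240:370,::-1],None,fx=6,fy=6,interpolation=cv2.INTER_CUBIC); im=cv2.convertScaleAbs(im,alpha=1.8,beta=20)
for y in(.029,.0442):
  for x in(-.0095,.0095):
   for z in (0,-.03):
    q=((proj(c,p+R@[x,y,z])-[240,190]+.5)*6).astype(int); cv2.circle(im,tuple(map(int,q)),4,(0,0,255) if z==0 else (255,255,0),-1)
cv2.imwrite('pics/s3d.png',im)
for u,v in [(287,245),(287,249),(290,240)]: print(dep(c,u,v))
```

```text
[ 0.42470844 -0.42180565  0.15606904]
[ 0.45395354 -0.37756734  0.0860839 ]
[ 0.42511142 -0.42936712  0.17265526]
```

View pics/s3d.png

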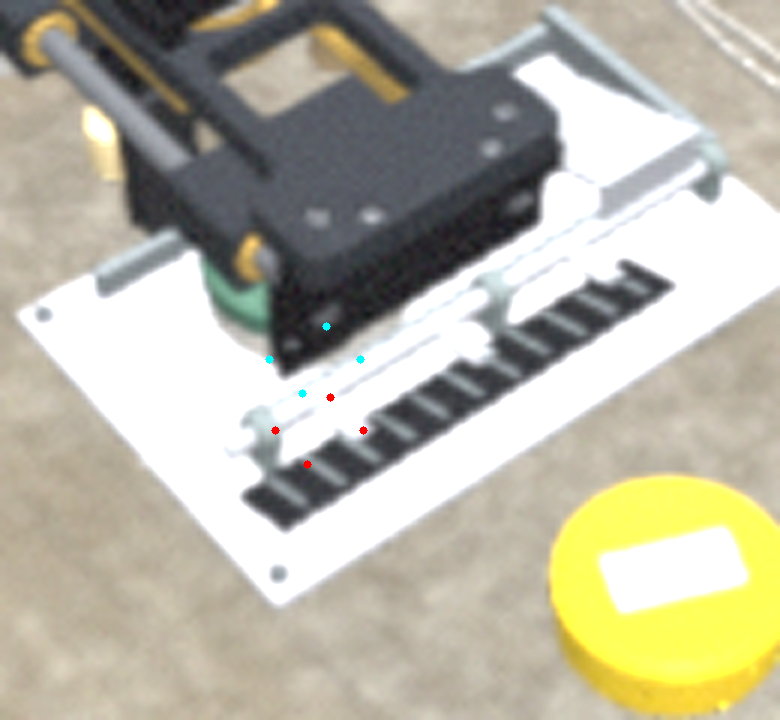

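Run:
```python
from h import *
w=np.load('pics/w3.npy',allow_pickle=True).item();HE=w['hand_eye']
for v in (230,235,240,250,270,290,305):
  for u in (240,250,256,262,268,362,368,374,380,390):
    d=w['z_map'][v,u]
    if d>0: print(v,u,w['image'][v,u],(1000*(HE[:3,:3]@(ray(w,u,v)*d)+HE[:3,3])).round(0))
cv2.imwrite('pics/w3f.png',cv2.convertScaleAbs(cv2.resize(w['image'][200:330,190:440,::-1],None,fx=3.2,fy=3.2,interpolation=cv2.INTER_CUBIC),alpha=2.5,beta=30))
c=np.load('pics/s3.npy',allow_pickle=True).item()
for u,v in [(287,247),(287,250),(288,251),(286,249),(289,246),(296,245),(310,238)]: print(u,v,c['image'][v,u],dep(c,u,v).round(3))
```

```text
230 240 [237 236 239] [-16. -62.  40.]
230 250 [12 12 12] [ 13. -36. -36.]
230 256 [38 38 40] [ 11. -34. -31.]
230 262 [58 57 59] [ 11. -30. -31.]
230 268 [239 240 242] [-16. -38.  40.]
230 362 [57 60 63] [-8. 36. 18.]
230 368 [19 20 22] [ 11.  31. -31.]
230 374 [10 10 14] [ 12.  33. -35.]
230 380 [29 30 26] [ 12.  37. -35.]
230 390 [148 138 123] [-19.  64.  46.]
235 240 [236 235 239] [-20. -62.  39.]
235 250 [11 11 11] [ 12. -34. -43.]
235 256 [18 17 19] [ 11. -32. -40.]
235 262 [37 38 39] [  9. -30. -34.]
235 268 [239 239 242] [-21. -39.  40.]
235 362 [37 40 42] [-12.  36.  18.]
235 368 [18 16 17] [ 11.  29. -39.]
235 374 [18 17 20] [ 11.  33. -38.]
235 380 [12 15 14] [ 12.  35. -42.]
235 390 [136 126 111] [-23.  65.  46.]
240 240 [110 107 108] [ 13. -38. -50.]
240 250 [16 17 18] [ 11. -34. -47.]
240 256 [20 18 19] [ 11. -31. -46.]
240 262 [27 27 27] [  6. -30. -35.]
240 268 [189 183 180] [-25. -39.  41.]
240 362 [29 29 30] [-16.  36.  18.]
240 368 [18 19 19] [ 10.  29. -44.]
240 374 [20 17 20] [ 11.  31. -46.]
240 380 [ 9  8 10] [ 12.  33. -50.]
240 390 [126 113  97] [-28.  65.  4
[... 1139 characters left out ...]
9 58 60] [  1.  33. -78.]
305 240 [59 56 58] [ -6. -33. -78.]
305 250 [125 112  93] [-92. -59.  47.]
305 256 [136 122 102] [-92. -54.  47.]
305 262 [130 114  93] [-93. -48.  47.]
305 268 [134 120 101] [-92. -43.  47.]
305 362 [154 141 122] [-92.  44.  46.]
305 368 [155 141 123] [-92.  49.  46.]
305 374 [149 137 115] [-92.  55.  46.]
305 380 [55 51 49] [ -7.  29. -77.]
305 390 [55 52 53] [ -7.  33. -78.]
287 247 [30 31 32] [ 0.426 -0.42   0.15 ]
287 250 [15 13 14] [ 0.454 -0.378  0.084]
288 251 [24 26 27] [ 0.456 -0.377  0.079]
286 249 [23 21 22] [ 0.453 -0.376  0.086]
289 246 [22 21 24] [ 0.425 -0.425  0.157]
296 245 [13 15 13] [ 0.437 -0.426  0.151]
310 238 [49 49 51] [ 0.462 -0.427  0.148]
```

View pics/w3f.png

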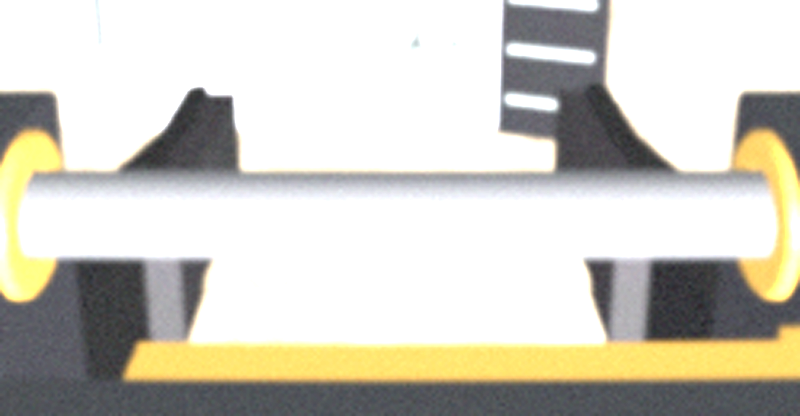

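The wrist and scene depths both put the visible fingertips about 30 mm behind the stated TCP. The inner faces are at y ±29 mm, and each tip is about 7 mm thick in y. I'll go down in small steps and use the force to find contact.

Call:
move_arm:
  moves:
    - {"hand":64,"x":0,"y":-0.06,"z":0.2,"wx":0,"wy":0,"wz":0}
    - {"hand":64,"x":0,"y":0,"z":0.2,"wx":0,"wy":0,"wz":0}
    - {"hand":64,"x":0,"y":0,"z":0.2,"wx":0,"wy":0,"wz":0}
    - {"hand":64,"x":0,"y":0,"z":0.2,"wx":0,"wy":0,"wz":0}
    - {"hand":64,"x":0,"y":0,"z":0.2,"wx":0,"wy":0,"wz":0}
    - {"hand":64,"x":0,"y":0,"z":0,"wx":0,"wy":0,"wz":0}
    - {"hand":64,"x":0,"y":0,"z":0,"wx":0,"wy":0,"wz":0}

```text
time_s: 4.0
position: [0.4647, -0.3375, 0.0197]
tcp_rot: [[1.0, -0.027, -0.0], [-0.027, -1.0, 0.0], [-0.0, -0.0, -1.0]]
force: [0.4, -0.1, 0.2]
opening: 0.734
```

```bash
python3 w.py w4
python3 - <<'E'
from h import *
c=cap('scene','s4'); cv2.imwrite('pics/s4c.png',cv2.convertScaleAbs(cv2.resize(c['image'][180:310,240:380,::-1],None,fx=4.5,fy=4.5,interpolation=cv2.INTER_CUBIC),alpha=1.5,beta=10))
E
```

```text
4.0 [ 0.4647 -0.3375  0.0197] [[0.9996, -0.0268, -0.0004], [-0.0268, -0.9996, 0.0004], [-0.0004, -0.0004, -1.0]] [ 0.35 -0.06  0.16] 0.7337335658605935
```

View pics/s4c.png

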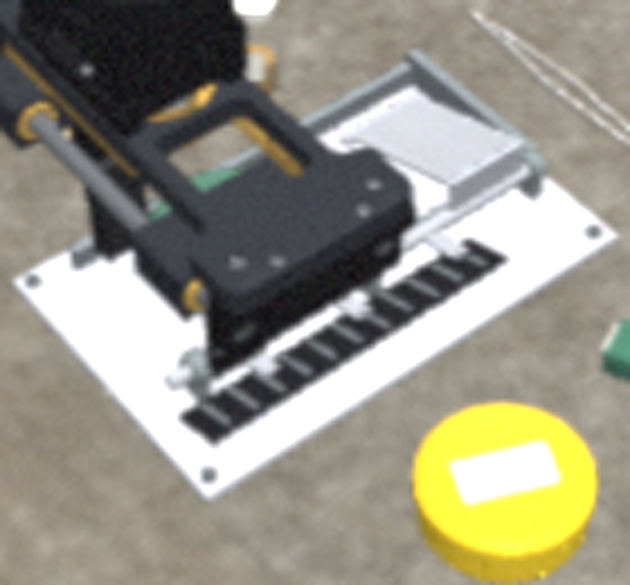

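View pics/w4.png

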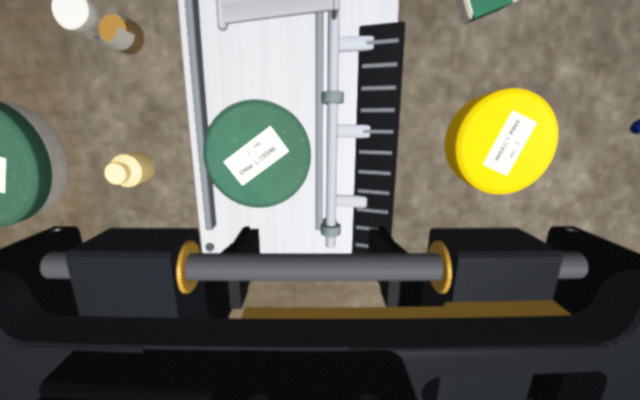

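No contact at TCP z 0.020 and the flap is still shut, so the tips really do sit about 30 mm above the TCP. I'll continue down.

Call:
move_arm:
  moves:
    - {"hand":64,"x":0,"y":0,"z":0.2,"wx":0,"wy":0,"wz":0}
    - {"hand":64,"x":0,"y":0,"z":0.2,"wx":0,"wy":0,"wz":0}
    - {"hand":64,"x":0,"y":0,"z":0.2,"wx":0,"wy":0,"wz":0}
    - {"hand":64,"x":0,"y":0,"z":0.2,"wx":0,"wy":0,"wz":0}
    - {"hand":64,"x":0,"y":0,"z":0.2,"wx":0,"wy":0,"wz":0}
    - {"hand":64,"x":0,"y":0,"z":0,"wx":0,"wy":0,"wz":0}
    - {"hand":64,"x":0,"y":0,"z":0,"wx":0,"wy":0,"wz":0}

```text
time_s: 4.85
position: [0.4647, -0.3377, -0.005]
tcp_rot: [[1.0, -0.027, -0.0], [-0.027, -1.0, -0.0], [-0.0, 0.0, -1.0]]
force: [-0.5, -1.3, 1.9]
opening: 0.732
```

```bash
python3 w.py w5
python3 - <<'E'
from h import *
c=cap('scene','s5'); cv2.imwrite('pics/s5c.png',cv2.convertScaleAbs(cv2.resize(c['image'][180:310,240:380,::-1],None,fx=4.5,fy=4.5,interpolation=cv2.INTER_CUBIC),alpha=1.5,beta=10))
E
```

```text
4.85 [ 0.4647 -0.3377 -0.005 ] [[0.9996, -0.0268, -0.0002], [-0.0268, -0.9996, -0.0001], [-0.0002, 0.0001, -1.0]] [-0.55 -1.32  1.86] 0.7315978919985963
```

View pics/s5c.png

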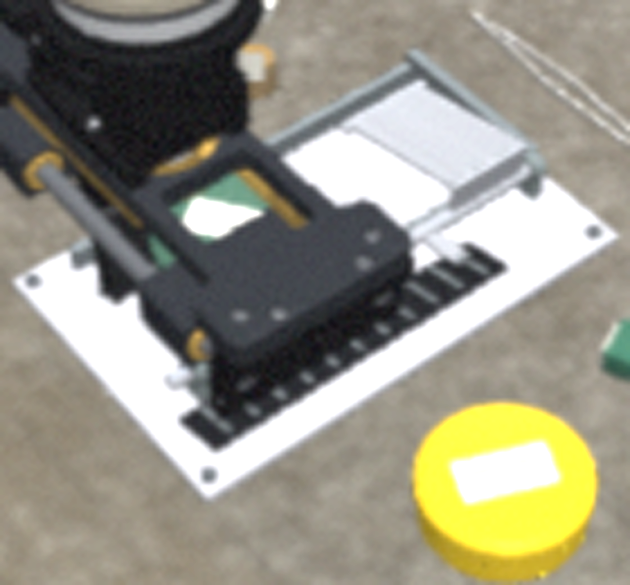

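View pics/w5.png

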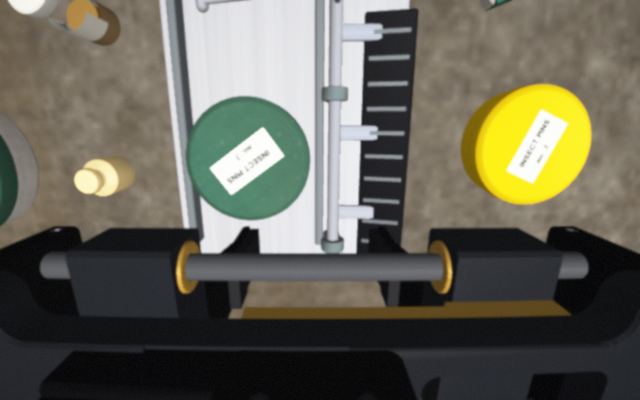

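Contact: Fz is 1.9 N and the flap is just starting to rise. I'll press 9 mm further.

Call:
move_arm:
  moves:
    - {"hand":64,"x":0,"y":0,"z":0.12,"wx":0,"wy":0,"wz":0}
    - {"hand":64,"x":0,"y":0,"z":0.12,"wx":0,"wy":0,"wz":0}
    - {"hand":64,"x":0,"y":0,"z":0.12,"wx":0,"wy":0,"wz":0}
    - {"hand":64,"x":0,"y":0,"z":0,"wx":0,"wy":0,"wz":0}
    - {"hand":64,"x":0,"y":0,"z":0,"wx":0,"wy":0,"wz":0}

```text
time_s: 5.5
position: [0.4648, -0.3372, -0.014]
tcp_rot: [[1.0, -0.027, -0.0], [-0.027, -1.0, 0.001], [-0.0, -0.001, -1.0]]
force: [0.3, 1.3, 4.1]
opening: 0.736
```

```bash
python3 w.py w6
python3 - <<'E'
from h import *
c=cap('scene','s6'); cv2.imwrite('pics/s6c.png',cv2.convertScaleAbs(cv2.resize(c['image'][180:310,240:380,::-1],None,fx=4.5,fy=4.5,interpolation=cv2.INTER_CUBIC),alpha=1.5,beta=10))
o=np.array([.5707,-.305]);yaw=np.radians(-1.46);H=np.array([[np.cos(yaw),-np.sin(yaw)],[np.sin(yaw),np.cos(yaw)]])
for n in ('s3','s5','s6'):
    c=np.load(f'pics/{n}.npy',allow_pickle=True).item()
    print(n)
    # flap plate points and bar far end, by depth, in holder coords
    us=[]
    for v in range(180,300):
        for u in range(270,380):
            X=dep(c,u,v); h=np.r_[H.T@(X[:2]-o),X[2]]*1000
            if 30<h[0]<55 and -38<h[1]<32 and 8<h[2]<75: us.append(h)
    us=np.array(us); 
    for a in range(-35,30,10):
        k=us[(us[:,1]>a)&(us[:,1]<a+10)]; print(a+5,len(k),np.median(k[:,2]).round(1) if len(k) else '')
E
```

```text
5.5 [ 0.4648 -0.3372 -0.014 ] [[0.9996, -0.0266, -0.0001], [-0.0266, -0.9996, 0.0005], [-0.0001, -0.0005, -1.0]] [0.29 1.28 4.1 ] 0.7361881557746539
s3
-30 36 35.9
-20 37 31.7
-10 27 28.9
0 15 25.1
10 17 21.3
20 7 19.3
30 0 
s5
-30 41 36.8
-20 42 34.6
-10 41 32.3
0 38 29.9
10 37 27.9
20 23 25.8
30 0 
s6
-30 55 42.2
-20 51 43.6
-10 54 44.6
0 50 45.9
10 59 47.2
20 3 47.8
30 0
```

View pics/s6c.png

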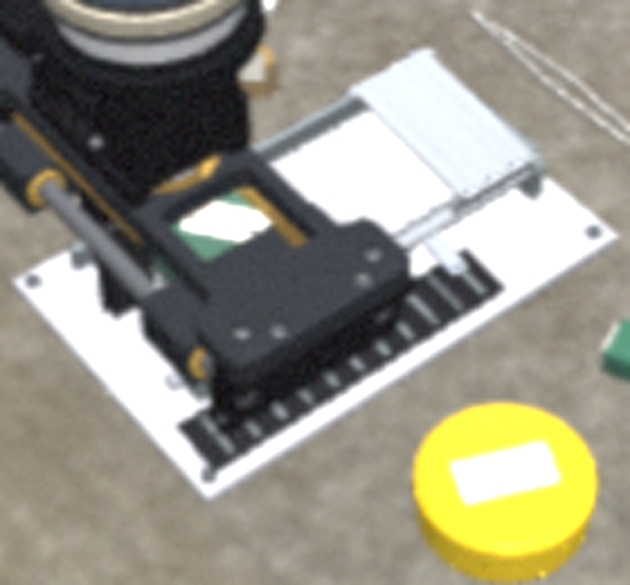

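View pics/w6.png

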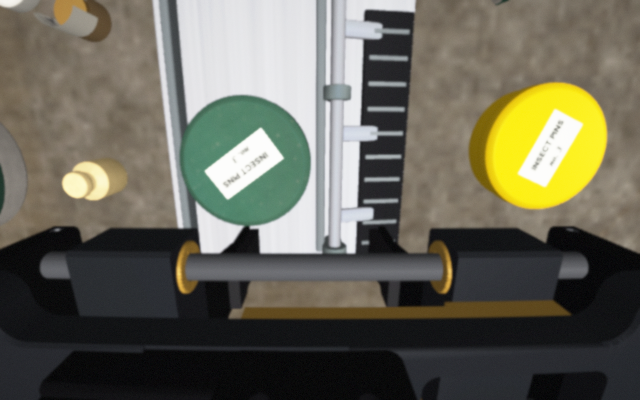

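The flap slope went from −0.35 to +0.12 rad, so the joint is at about 0.47, with Fz 4 N. The nose is at about 47 mm, well above the 31 mm lid. Now I'll push along +x.

Call:
move_arm:
  moves:
    - {"hand":64,"x":0.1,"y":0,"z":0,"wx":0,"wy":0,"wz":0}
    - {"hand":64,"x":0.1,"y":0,"z":0,"wx":0,"wy":0,"wz":0}
    - {"hand":64,"x":0.1,"y":0,"z":0,"wx":0,"wy":0,"wz":0}
    - {"hand":64,"x":0.1,"y":0,"z":0,"wx":0,"wy":0,"wz":0}
    - {"hand":64,"x":0.16,"y":0,"z":0,"wx":0,"wy":0,"wz":0}
    - {"hand":64,"x":0.16,"y":0,"z":0,"wx":0,"wy":0,"wz":0}
    - {"hand":64,"x":0.16,"y":0,"z":0,"wx":0,"wy":0,"wz":0}
    - {"hand":64,"x":0.16,"y":0,"z":0,"wx":0,"wy":0,"wz":0}
    - {"hand":64,"x":0.16,"y":0,"z":0,"wx":0,"wy":0,"wz":0}
    - {"hand":64,"x":0,"y":0,"z":0,"wx":0,"wy":0,"wz":0}

```text
time_s: 6.65
position: [0.496, -0.3386, -0.0139]
tcp_rot: [[1.0, -0.027, 0.002], [-0.027, -1.0, -0.001], [0.002, 0.001, -1.0]]
force: [-2.2, -0.3, 3.0]
opening: 0.733
```

```bash
cat >> h.py <<'E'
o=np.array([.5707,-.305]);yaw=np.radians(-1.46);H=np.array([[np.cos(yaw),-np.sin(yaw)],[np.sin(yaw),np.cos(yaw)]])
def tin(w,zone=None):
    g=cv2.cvtColor(w['image'],cv2.COLOR_RGB2HSV);m=cv2.inRange(g,(60,60,30),(90,255,200))
    for k in cv2.findContours(m,0,2)[0]:
        if cv2.contourArea(k)>300:
            e=cv2.fitEllipse(cv2.convexHull(k)); print('green',np.round(e[0]),np.round(e[1]),(1000*H.T@(onz(w,*e[0],.031)[:2]-o)).round(1))
E
cat > look.py <<'E'
from w import *
n=sys.argv[1]; w=wcap('w'+n); print('tcp holder',(1000*H.T@(bot.read_state()['position'][:2]-o)).round(1)); tin(w)
c=cap('scene','s'+n); cv2.imwrite('pics/s%sc.png'%n,cv2.convertScaleAbs(cv2.resize(c['image'][180:310,240:380,::-1],None,fx=4.5,fy=4.5,interpolation=cv2.INTER_CUBIC),alpha=1.5,beta=10))
E
python3 look.py 7
```

```text
6.65 [ 0.496  -0.3386 -0.0139] [[0.9996, -0.0267, 0.0016], [-0.0267, -0.9996, -0.0009], [0.0016, 0.0008, -1.0]] [-2.17 -0.31  3.  ] 0.7333765513270105
tcp holder [-73.9 -35.5]
green [ -1. 221.] [26. 68.] [-53.  136.4]
green [249. 170.] [125. 131.] [-26.   -2.8]
green [515.  34.] [46. 80.] [  36.4 -127.2]
```

View pics/s7c.png

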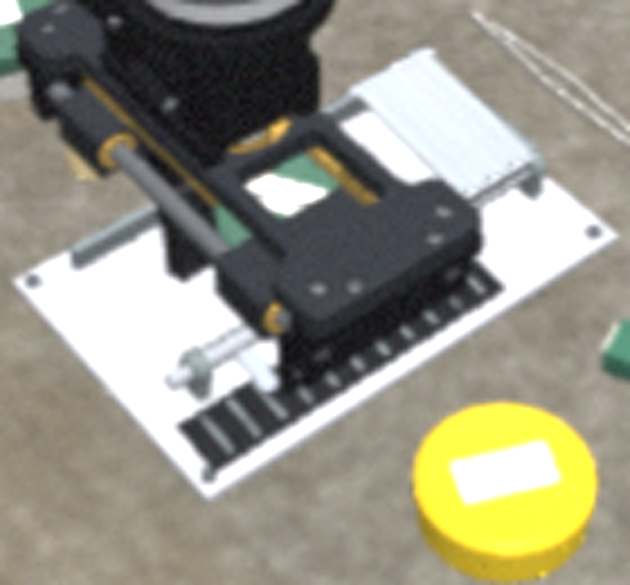

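View pics/w7.png

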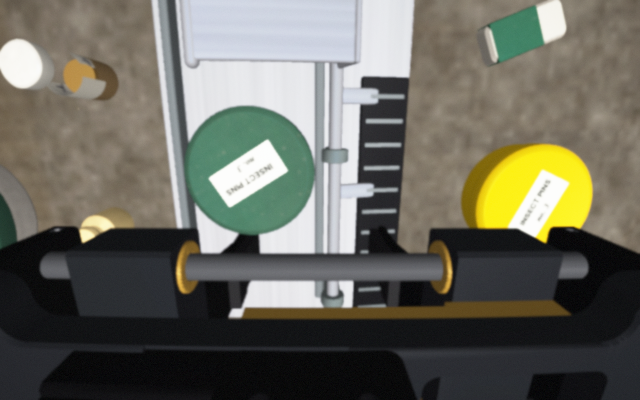

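The tin moved with the finger to x ≈ −26, with Fx −2 N and the flap still up. I'll keep pushing.

Call:
move_arm:
  moves:
    - {"hand":64,"x":0.16,"y":0,"z":0,"wx":0,"wy":0,"wz":0}
    - {"hand":64,"x":0.16,"y":0,"z":0,"wx":0,"wy":0,"wz":0}
    - {"hand":64,"x":0.16,"y":0,"z":0,"wx":0,"wy":0,"wz":0}
    - {"hand":64,"x":0.16,"y":0,"z":0,"wx":0,"wy":0,"wz":0}
    - {"hand":64,"x":0.16,"y":0,"z":0,"wx":0,"wy":0,"wz":0}
    - {"hand":64,"x":0.16,"y":0,"z":0,"wx":0,"wy":0,"wz":0}
    - {"hand":64,"x":0.16,"y":0,"z":0,"wx":0,"wy":0,"wz":0}
    - {"hand":64,"x":0.16,"y":0,"z":0,"wx":0,"wy":0,"wz":0}
    - {"hand":64,"x":0.16,"y":0,"z":0,"wx":0,"wy":0,"wz":0}
    - {"hand":64,"x":0.16,"y":0,"z":0,"wx":0,"wy":0,"wz":0}
    - {"hand":64,"x":0.16,"y":0,"z":0,"wx":0,"wy":0,"wz":0}
    - {"hand":64,"x":0.16,"y":0,"z":0,"wx":0,"wy":0,"wz":0}
    - {"hand":64,"x":0,"y":0,"z":0,"wx":0,"wy":0,"wz":0}

```text
time_s: 8.05
position: [0.5215, -0.3245, -0.0151]
tcp_rot: [[0.999, -0.021, -0.044], [-0.02, -0.999, 0.031], [-0.045, -0.03, -0.999]]
force: [-36.5, 15.0, 32.9]
opening: 0.741
```

```bash
python3 look.py 8
```

```text
8.05 [ 0.5215 -0.3245 -0.0151] [[0.9988, -0.021, -0.0445], [-0.0196, -0.9993, 0.0307], [-0.0451, -0.0298, -0.9985]] [-36.51  15.04  32.86] 0.7408818586014402
tcp holder [-48.7 -20.7]
green [ 55. 233.] [18. 40.] [-34.2 121.3]
green [277. 183.] [122. 131.] [-4.8 -3.5]
green [543.  88.] [45. 94.] [  40.5 -124.5]
green [ 1. 34.] [27. 74.] [ 65.1 123.3]
```

View pics/s8c.png

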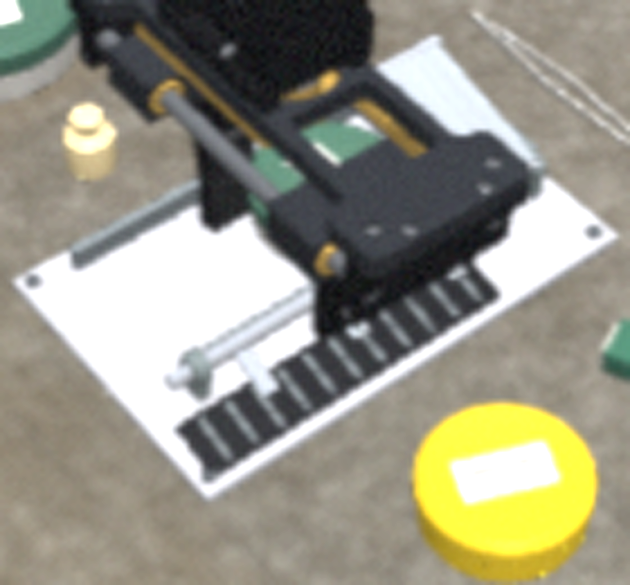

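View pics/w8.png

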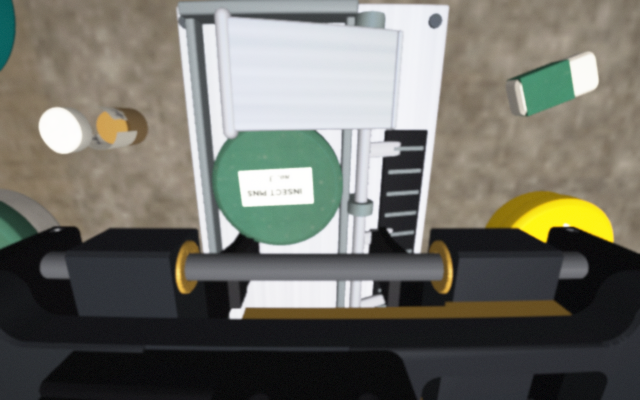

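Something jammed: Fx −36 N, Fz 33 N, and the tool was pushed +15 mm in y. Before moving again I'll look closer.

Run:
```python
from h import *
w=np.load('pics/w8.npy',allow_pickle=True).item()
cv2.imwrite('pics/w8c.png',cv2.convertScaleAbs(cv2.resize(w['image'][110:320,200:440,::-1],None,fx=3.2,fy=2.8,interpolation=cv2.INTER_CUBIC),alpha=1.4,beta=15))
c=np.load('pics/s8.npy',allow_pickle=True).item()
us=[]
for nm,cc,vr,ur in(('s',c,(180,290),(300,400)),('w',w,(0,220),(180,430))):
    us=[]
    for v in range(*vr):
        for u in range(*ur):
            if cc['z_map'][v,u]<=0: continue
            X=dep(cc,u,v); h=np.r_[H.T@(X[:2]-o),X[2]]*1000
            if 25<h[0]<60 and -40<h[1]<40 and 8<h[2]<80: us.append(h)
    us=np.array(us)
    print(nm,[(a+5,len(k:=us[(us[:,1]>a)&(us[:,1]<a+10)]),np.median(k[:,2]).round(1) if len(k) else 0) for a in range(-40,40,10)])
# finger/tab depths in wrist
P=w['pose']
for u,v in [(250,235),(380,235),(370,240),(375,232),(375,300),(385,148),(360,240),(395,170),(420,200),(410,150)]:
    X=dep(w,u,v); print((u,v),w['image'][v,u],np.r_[H.T@(X[:2]-o),X[2]]*1000)
```

```text
s [(-35, 32, np.float64(45.4)), (-25, 59, np.float64(47.7)), (-15, 61, np.float64(50.5)), (-5, 69, np.float64(53.4)), (5, 73, np.float64(56.8)), (15, 8, np.float64(57.8)), (25, 0, 0), (35, 9, np.float64(11.0))]
w [(-35, 2234, np.float64(43.8)), (-25, 2381, np.float64(46.8)), (-15, 2555, np.float64(49.9)), (-5, 2728, np.float64(52.9)), (5, 2951, np.float64(56.0)), (15, 753, np.float64(57.6)), (25, 0, 0), (35, 1017, np.float64(16.2))]
(250, 235) [ 86 132 108] [-33.40498177  11.96127122  30.46075842]
(380, 235) [19 19 19] [-35.82172126 -57.6687649   22.489578  ]
(370, 240) [171 172 178] [-41.64867117 -53.43414275  16.64320112]
(375, 232) [24 23 25] [-36.01573051 -55.6813119   18.05209267]
(375, 300) [226 226 230] [-83.3439945  -59.4277973   14.96741613]
(385, 148) [229 229 233] [ 10.71831118 -58.19989311  16.03692491]
(360, 240) [226 228 233] [-37.80518388 -46.53604772  25.02047601]
(395, 170) [141 146 149] [ -1.72590858 -65.36042591  12.01700678]
(420, 200) [199 199 208] [-20.35949483 -82.66201513   6.80223329]
(410, 150) [108 114 118] [  9.01000599 -73.02551352  10.15536045]
```

View pics/w8c.png

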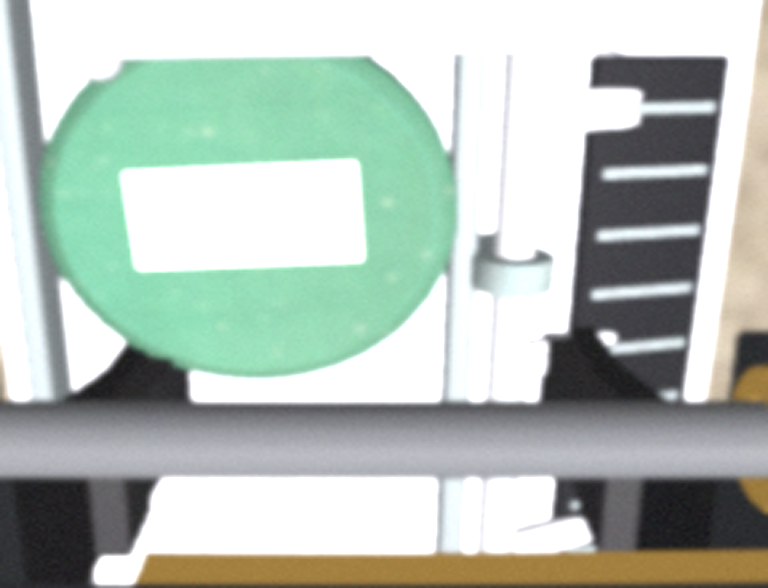

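Run:
```python
from h import *
s=bot.read_state(); print({k:np.round(v,3) for k,v in s.items() if k!='tcp_rot'})
w=np.load('pics/w8.npy',allow_pickle=True).item()
# lid plane
pts=[]
for v in range(135,240,2):
    for u in range(215,340,2):
        r,g,b=map(int,w['image'][v,u])
        if g>r+15 and g<170: X=dep(w,u,v); pts.append(np.r_[H.T@(X[:2]-o),X[2]]*1000)
pts=np.array(pts);pts=pts[(pts[:,2]>25)&(pts[:,2]<38)];A=np.c_[pts[:,:2],np.ones(len(pts))];print(len(pts),np.linalg.lstsq(A,pts[:,2],rcond=None)[0],pts.min(0),pts.max(0))
```

```text
{'time_s': np.float64(8.15), 'joint_positions': array([-42.083,  46.601,  88.589,  -0.517,  47.86 ,  49.454]), 'qvel': array([-0.084,  0.032,  0.057,  0.157, -0.112,  0.078]), 'tau': array([  3.473, -37.902, -28.629,   3.21 , -10.942,   0.32 ]), 'position': array([ 0.522, -0.324, -0.015]), 'force': array([-35.953,  14.816,  31.559]), 'moment': array([2.419, 6.366, 0.427]), 'opening': np.float64(0.738)}
2224 [2.85250737e-04 4.91943931e-04 2.93830266e+01] [-36.68528512 -34.39447008  26.23307186] [18.42366363 29.80253877 31.55892328]
```

Call:
move_arm:
  moves:
    - {"hand":64,"x":-0.3,"y":0,"z":0,"wx":0,"wy":0,"wz":0}
    - {"hand":64,"x":-0.3,"y":0,"z":0,"wx":0,"wy":0,"wz":0}
    - {"hand":64,"x":0,"y":0,"z":0,"wx":0,"wy":0,"wz":0}

```text
time_s: 8.45
position: [0.5204, -0.3255, -0.0149]
tcp_rot: [[1.0, -0.025, -0.016], [-0.025, -0.999, 0.023], [-0.017, -0.023, -1.0]]
force: [-6.6, 22.0, 16.5]
opening: 0.732
```

```bash
python3 look.py 9
```

```text
8.45 [ 0.5204 -0.3255 -0.0149] [[0.9995, -0.0253, -0.0162], [-0.0249, -0.9994, 0.0233], [-0.0167, -0.0229, -0.9996]] [-6.6  22.02 16.5 ] 0.7323907956254223
tcp holder [-49.7 -21.7]
green [ 57. 234.] [23. 50.] [-36.7 118.9]
green [275. 179.] [126. 130.] [-5.7 -3.2]
green [537.  84.] [43. 96.] [  39.6 -124.7]
green [ 1. 34.] [29. 75.] [ 64.2 124.3]
```

View pics/w9.png

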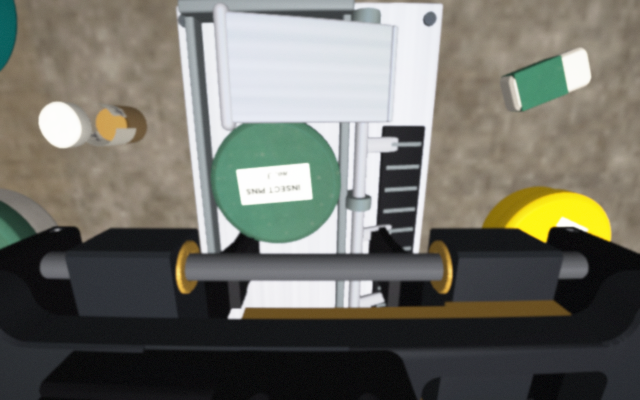

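View pics/s9c.png

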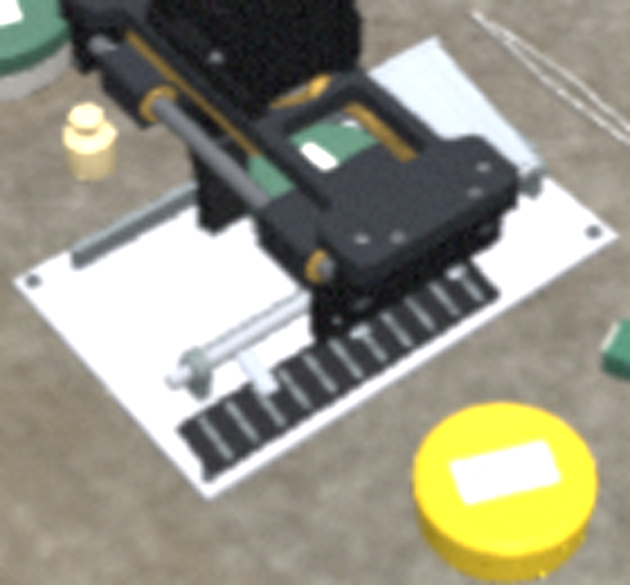

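The bar finger has slipped inward off the strip to y ≈ −56 and caught at the second bracket tab (x ≈ −43). The brackets reach y ≈ −70, so I'll unload, lift, and press again further out at y ≈ −79.

Call:
move_arm:
  moves:
    - {"hand":64,"x":-0.35,"y":-0.3,"z":0,"wx":0,"wy":0,"wz":0}
    - {"hand":64,"x":0,"y":-0.3,"z":0,"wx":0,"wy":0,"wz":0}
    - {"hand":64,"x":0,"y":0,"z":0,"wx":0,"wy":0,"wz":0}

```text
time_s: 8.85
position: [0.5204, -0.3233, -0.0138]
tcp_rot: [[1.0, -0.026, 0.001], [-0.026, -1.0, 0.0], [0.001, -0.0, -1.0]]
force: [-0.3, -0.8, 0.5]
opening: 0.737
```

Call:
move_arm:
  moves:
    - {"hand":64,"x":0,"y":0,"z":-0.2,"wx":0,"wy":0,"wz":0}
    - {"hand":64,"x":0,"y":0,"z":-0.3,"wx":0,"wy":0,"wz":0}
    - {"hand":64,"x":0,"y":0,"z":-0.3,"wx":0,"wy":0,"wz":0}
    - {"hand":64,"x":0,"y":0,"z":-0.4,"wx":0,"wy":0,"wz":0}
    - {"hand":72,"x":0,"y":0,"z":-0.4,"wx":0,"wy":0,"wz":0}
    - {"hand":72,"x":0,"y":0,"z":0,"wx":0,"wy":0,"wz":0}
    - {"hand":72,"x":0,"y":0,"z":0,"wx":0,"wy":0,"wz":0}

```text
time_s: 9.55
position: [0.5196, -0.3243, 0.0267]
tcp_rot: [[1.0, -0.027, 0.001], [-0.027, -1.0, -0.001], [0.001, 0.001, -1.0]]
force: [0.6, -0.2, -0.6]
opening: 0.817
```

```bash
python3 look.py 10
```

```text
9.55 [ 0.5196 -0.3243  0.0267] [[0.9996, -0.0269, 0.0008], [-0.0269, -0.9996, -0.0007], [0.0009, 0.0007, -1.0]] [ 0.61 -0.22 -0.62] 0.8165613567855974
tcp holder [-50.9 -20.3]
green [ 39. 209.] [ 52. 105.] [-35.  166.3]
green [286. 166.] [ 99. 102.] [-6.8 -2.4]
green [492.  89.] [34. 66.] [  39.8 -127.9]
green [25. 40.] [ 91. 108.] [ 70.1 151.5]
```

View pics/w10.png

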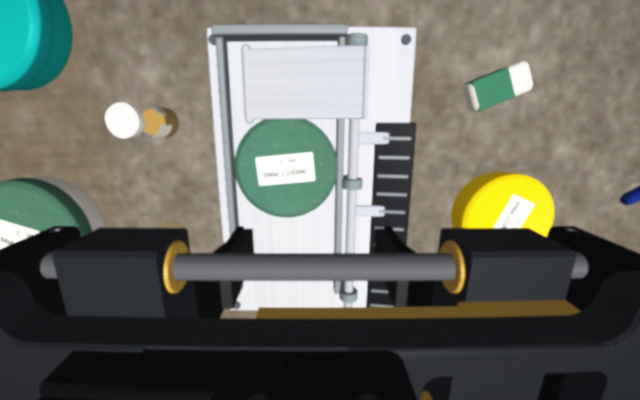

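View pics/s10c.png

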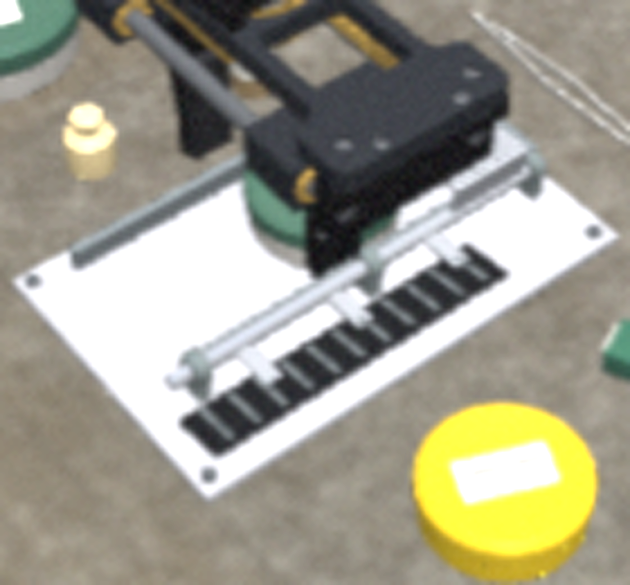

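It's free, and the flap now rests on the tin, which is at (−7,−2). I'll reposition further out on the bar, behind the tin, and press.

Call:
move_arm:
  moves:
    - {"hand":72,"x":-0.14,"y":0.38,"z":0,"wx":0,"wy":0,"wz":0}
    - {"hand":72,"x":-0.14,"y":0.39,"z":0,"wx":0,"wy":0,"wz":0}
    - {"hand":72,"x":0,"y":0,"z":0.3,"wx":0,"wy":0,"wz":0}
    - {"hand":72,"x":0,"y":0,"z":0.4,"wx":0,"wy":0,"wz":0}
    - {"hand":72,"x":0,"y":0,"z":0.3,"wx":0,"wy":0,"wz":0}
    - {"hand":72,"x":0,"y":0,"z":0.2,"wx":0,"wy":0,"wz":0}
    - {"hand":72,"x":0,"y":0,"z":0.2,"wx":0,"wy":0,"wz":0}
    - {"hand":72,"x":0,"y":0,"z":0.1,"wx":0,"wy":0,"wz":0}
    - {"hand":72,"x":0,"y":0,"z":0.1,"wx":0,"wy":0,"wz":0}
    - {"hand":72,"x":0,"y":0,"z":0,"wx":0,"wy":0,"wz":0}
    - {"hand":72,"x":0,"y":0,"z":0,"wx":0,"wy":0,"wz":0}

```text
time_s: 10.75
position: [0.5119, -0.3429, -0.0137]
tcp_rot: [[1.0, -0.027, -0.0], [-0.027, -1.0, 0.0], [-0.0, -0.0, -1.0]]
force: [-2.1, 1.7, 3.0]
opening: 0.829
```

```bash
cat >> look.py <<'E'
us=[]
for v in range(0,230,2):
    for u in range(150,450,2):
        if w['z_map'][v,u]<=0: continue
        X=dep(w,u,v); h=np.r_[H.T@(X[:2]-o),X[2]]*1000
        if 27<h[0]<58 and -38<h[1]<22 and 18<h[2]<80 and int(w['image'][v,u][1])<int(w['image'][v,u][0])+25: us.append(h)
us=np.array(us)
if len(us)>50:
    p=np.polyfit(us[:,1],us[:,2],1); print('flap slope',np.arctan(p[0]).round(3),'joint~',(np.arctan(p[0])+.345).round(3),'z(y=0)',p[1].round(1),len(us))
E
python3 look.py 11
```

```text
10.75 [ 0.5119 -0.3429 -0.0137] [[0.9996, -0.0265, -0.0001], [-0.0265, -0.9996, 0.0], [-0.0001, -0.0, -1.0]] [-2.06  1.67  3.03] 0.8287478496227678
tcp holder [-57.8 -39.5]
green [241. 163.] [126. 132.] [-6.5 -3.2]
green [504.  67.] [43. 86.] [  38.5 -127.5]
flap slope 0.091 joint~ 0.436 z(y=0) 43.9 2714
```

View pics/w11.png

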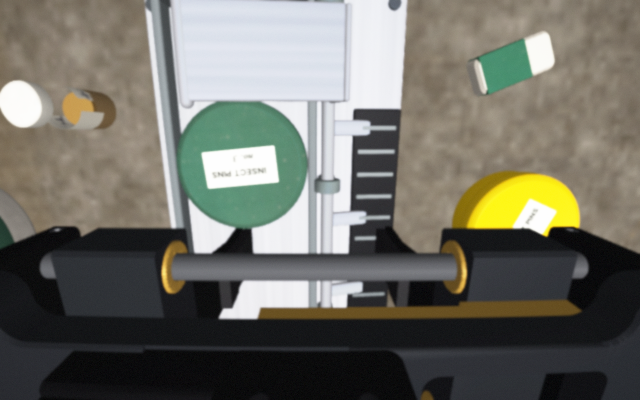

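View pics/s11c.png

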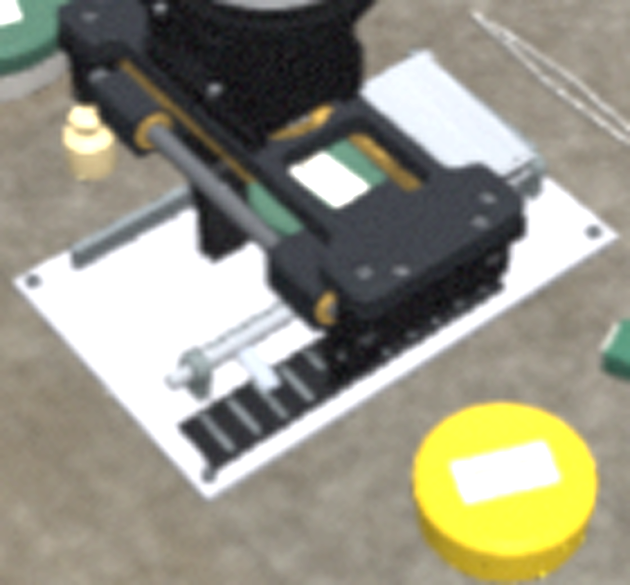

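Call:
move_arm:
  moves:
    - {"hand":72,"x":0.1,"y":0,"z":0.03,"wx":0,"wy":0,"wz":0}
    - {"hand":72,"x":0.1,"y":0,"z":0,"wx":0,"wy":0,"wz":0}
    - {"hand":72,"x":0.1,"y":0,"z":0,"wx":0,"wy":0,"wz":0}
    - {"hand":72,"x":0.1,"y":0,"z":0,"wx":0,"wy":0,"wz":0}
    - {"hand":72,"x":0.1,"y":0,"z":0,"wx":0,"wy":0,"wz":0}
    - {"hand":72,"x":0,"y":0,"z":0,"wx":0,"wy":0,"wz":0}

```text
time_s: 11.45
position: [0.5223, -0.3423, -0.0148]
tcp_rot: [[1.0, -0.025, -0.005], [-0.025, -1.0, 0.003], [-0.005, -0.003, -1.0]]
force: [-6.7, 1.3, 7.1]
opening: 0.83
```

```bash
python3 look.py 12
```

```text
11.45 [ 0.5223 -0.3423 -0.0148] [[0.9997, -0.0251, -0.0048], [-0.0251, -0.9997, 0.0026], [-0.0049, -0.0025, -1.0]] [-6.68  1.33  7.13] 0.8302688729599155
tcp holder [-47.5 -38.5]
green [244. 172.] [125. 131.] [-0.1 -3.5]
green [504.  87.] [ 41. 106.] [  39.9 -127.1]
flap slope 0.136 joint~ 0.481 z(y=0) 46.0 2694
```

View pics/w12.png

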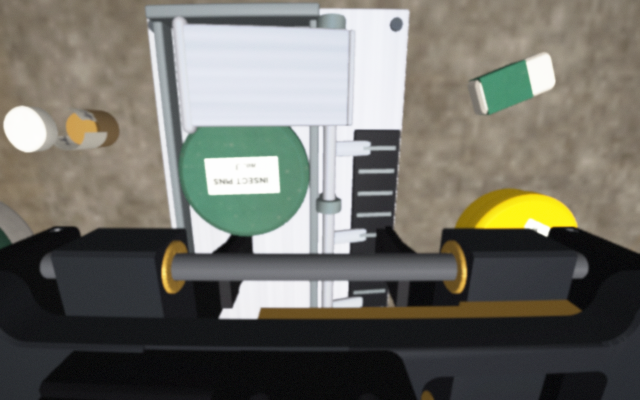

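```bash
cat > wr.py <<'E'
from h import *
s=bot.read_state(); F=s['force'];M=s['moment']; print('F',F.round(2),'M',M.round(3),'tau',s['tau'].round(1),'q',s['joint_positions'].round(2))
# unknowns: with sensor zs above tips: Fx split by Mz, Fz split by Mx
a=(.829*.087/2+.0033)
for h in(.15,.17):
    Fxp=(M[2]/a+F[0]*-1)/2 # push finger at +a: Mz=-ry*Fx
    Fzb=(F[2]-(M[0]-h*F[1])/a)/2
    print(h,'push Fx',-Fxp.round(1),'of',F[0].round(1),'bar Fz',Fzb.round(1),'of',F[2].round(1),'My expect', (-h*F[0]).round(2),M[1].round(2))
E
python3 wr.py
```

```text
F [-7.38  1.49  6.41] M [0.324 1.076 0.1  ] tau [  1.3 -45.9 -13.2   0.8  -1.7   0.2] q [-43.44  46.24  89.51  -0.1   44.54  48.08]
0.15 push Fx -5.0 of -7.4 bar Fz 1.9 of 6.4 My expect 1.11 1.08
0.17 push Fx -5.0 of -7.4 bar Fz 2.3 of 6.4 My expect 1.25 1.08
```

View pics/s12c.png

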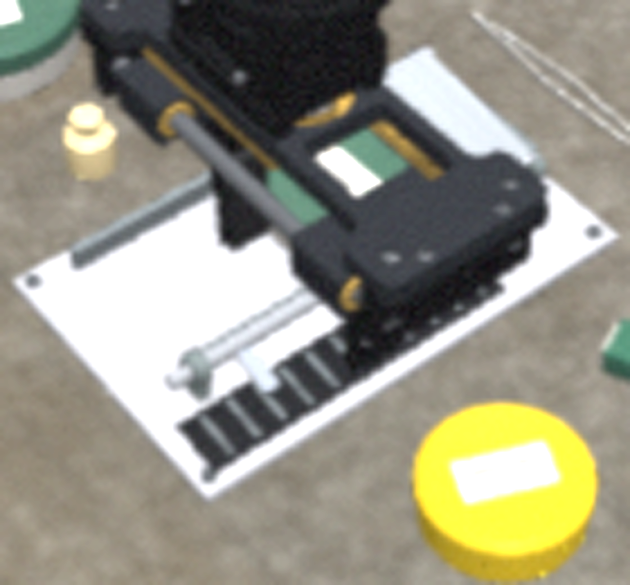

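Most of the Fx is on the tin finger. I'll push 5 mm more and see whether the tin still slides.

Call:
move_arm:
  moves:
    - {"hand":72,"x":0.1,"y":0,"z":0,"wx":0,"wy":0,"wz":0}
    - {"hand":72,"x":0.1,"y":0,"z":0,"wx":0,"wy":0,"wz":0}
    - {"hand":72,"x":0,"y":0,"z":0,"wx":0,"wy":0,"wz":0}

```text
time_s: 11.85
position: [0.526, -0.3414, -0.0149]
tcp_rot: [[1.0, -0.025, -0.007], [-0.025, -1.0, 0.005], [-0.008, -0.005, -1.0]]
force: [-8.8, 2.8, 7.7]
opening: 0.83
```

```bash
python3 wr.py; python3 look.py 13;  python3 - <<'E'
from h import *
w=np.load('pics/w13.npy',allow_pickle=True).item()
cv2.imwrite('pics/w13c.png',cv2.convertScaleAbs(cv2.resize(w['image'][0:255,140:440,::-1],None,fx=2.6,fy=2.3,interpolation=cv2.INTER_CUBIC),alpha=1.1,beta=5))
E
```

```text
F [-8.79  2.79  7.73] M [0.626 1.448 0.238] tau [  1.4 -45.5 -14.5   1.   -2.4   0.3] q [-43.13  46.44  88.91  -0.13  45.14  48.38]
0.15 push Fx -7.4 of -8.8 bar Fz 1.2 of 7.7 My expect 1.32 1.45
0.17 push Fx -7.4 of -8.8 bar Fz 1.9 of 7.7 My expect 1.49 1.45
11.85 [ 0.526  -0.3414 -0.0149] [[0.9997, -0.0246, -0.0075], [-0.0246, -0.9997, 0.0047], [-0.0076, -0.0045, -1.0]] [-8.79  2.79  7.73] 0.8301203417894265
tcp holder [-43.7 -37.5]
green [246. 175.] [121. 131.] [ 2.2 -3.6]
green [504.  95.] [44. 81.] [  40.3 -126.5]
flap slope 0.147 joint~ 0.492 z(y=0) 46.5 2637
```

View pics/w13c.png

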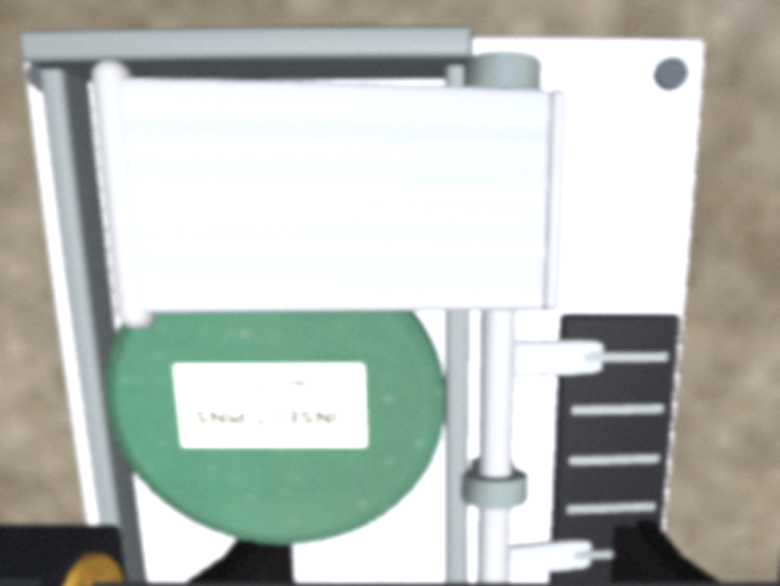

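The tin slides, but the finger sits about 4 mm off its centre and wedges it against the −y rail. I'll back off slightly, centre the finger on the tin, ease up 0.8 mm, and push again.

Call:
move_arm:
  moves:
    - {"hand":68,"x":-0.25,"y":0,"z":0,"wx":0,"wy":0,"wz":0}
    - {"hand":68,"x":-0.1,"y":0,"z":-0.03,"wx":0,"wy":0,"wz":0}
    - {"hand":68,"x":0,"y":0,"z":0,"wx":0,"wy":0,"wz":0}
    - {"hand":68,"x":0,"y":0,"z":0,"wx":0,"wy":0,"wz":0}

```text
time_s: 12.35
position: [0.5222, -0.3449, -0.0134]
tcp_rot: [[1.0, -0.027, 0.003], [-0.027, -1.0, -0.003], [0.003, 0.003, -1.0]]
force: [1.9, -0.7, 3.5]
opening: 0.779
```

```bash
python3 wr.py; python3 look.py 14;  python3 - <<'E'
from h import *
w=np.load('pics/w14.npy',allow_pickle=True).item()
cv2.imwrite('pics/w14c.png',cv2.convertScaleAbs(cv2.resize(w['image'][0:255,140:440,::-1],None,fx=2.6,fy=2.3,interpolation=cv2.INTER_CUBIC),alpha=1.1,beta=5))
E
```

```text
F [ 1.92 -0.73  3.45] M [-0.315 -0.264  0.045] tau [  0.1 -46.1  -8.6   0.1   0.7   0.1] q [-4.366e+01  4.604e+01  8.977e+01 -1.000e-02  4.395e+01  4.788e+01]
0.15 push Fx 0.4 of 1.9 bar Fz 4.3 of 3.5 My expect -0.29 -0.26
0.17 push Fx 0.4 of 1.9 bar Fz 4.1 of 3.5 My expect -0.33 -0.26
12.35 [ 0.5222 -0.3449 -0.0134] [[0.9996, -0.0267, 0.003], [-0.0267, -0.9996, -0.003], [0.0031, 0.0029, -1.0]] [ 1.92 -0.73  3.45] 0.7787407811499982
tcp holder [-47.7 -41. ]
green [239. 164.] [124. 131.] [ 3.  -3.5]
green [497.  87.] [46. 69.] [  39.6 -127.5]
flap slope 0.082 joint~ 0.427 z(y=0) 43.3 2525
```

View pics/w14c.png

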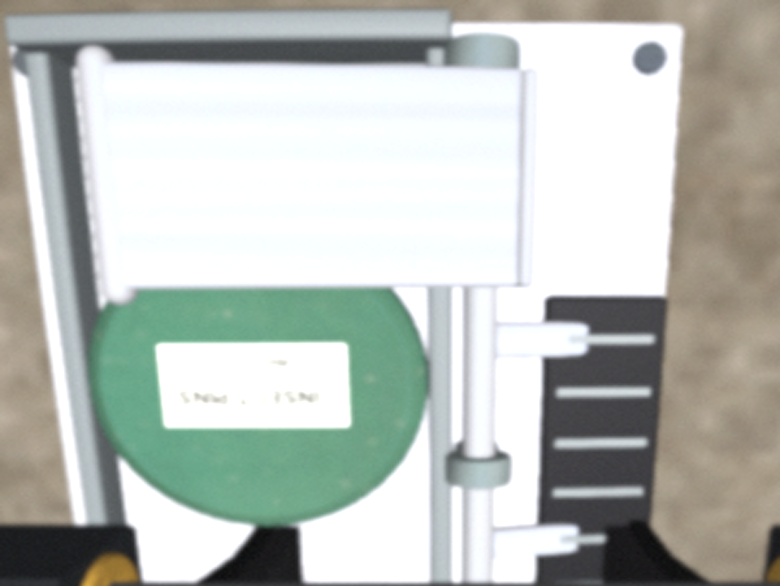

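Call:
move_arm:
  moves:
    - {"hand":68,"x":0.12,"y":0,"z":0,"wx":0,"wy":0,"wz":0}
    - {"hand":68,"x":0.12,"y":0,"z":0,"wx":0,"wy":0,"wz":0}
    - {"hand":68,"x":0.12,"y":0,"z":0,"wx":0,"wy":0,"wz":0}
    - {"hand":68,"x":0.12,"y":0,"z":0,"wx":0,"wy":0,"wz":0}
    - {"hand":68,"x":0.12,"y":0,"z":0,"wx":0,"wy":0,"wz":0}
    - {"hand":68,"x":0,"y":0,"z":0,"wx":0,"wy":0,"wz":0}

```text
time_s: 13.05
position: [0.532, -0.3407, -0.0147]
tcp_rot: [[1.0, -0.025, -0.008], [-0.025, -1.0, 0.006], [-0.008, -0.006, -1.0]]
force: [-6.6, 1.8, 6.1]
opening: 0.782
```

```bash
python3 wr.py; python3 look.py 15;  python3 - <<'E'
from h import *
w=np.load('pics/w15.npy',allow_pickle=True).item()
cv2.imwrite('pics/w15c.png',cv2.convertScaleAbs(cv2.resize(w['image'][0:255,140:440,::-1],None,fx=2.6,fy=2.3,interpolation=cv2.INTER_CUBIC),alpha=1.1,beta=5))
E
```

```text
F [-6.56  1.84  6.07] M [0.329 1.14  0.13 ] tau [  1.4 -46.2 -13.7   0.9  -1.8   0.2] q [-42.72  46.67  88.11  -0.1   45.8   48.78]
0.15 push Fx -4.9 of -6.6 bar Fz 2.4 of 6.1 My expect 0.98 1.14
0.17 push Fx -4.9 of -6.6 bar Fz 2.8 of 6.1 My expect 1.12 1.14
13.05 [ 0.532  -0.3407 -0.0147] [[0.9997, -0.025, -0.0082], [-0.025, -0.9997, 0.006], [-0.0084, -0.0058, -0.9999]] [-6.56  1.84  6.07] 0.7815505710821957
tcp holder [-37.7 -36.7]
green [246. 170.] [127. 133.] [10.7 -3.3]
green [503. 107.] [ 41. 100.] [  40.9 -126.1]
flap slope 0.151 joint~ 0.496 z(y=0) 46.7 2562
```

View pics/w15c.png

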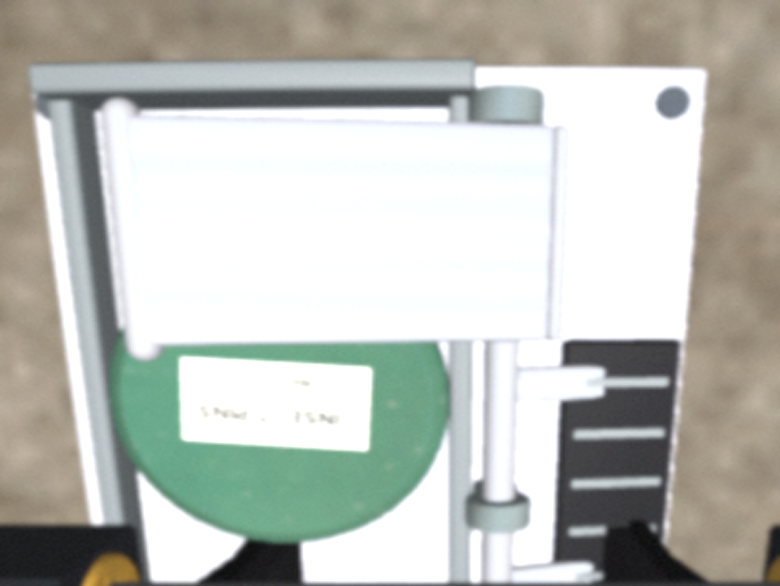

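The arm is soft: pushing with about 7 N makes it lag in x and drift +4 mm in y and −1.3 mm in z, which presses on the tin. I'll correct for that as I push.

Call:
move_arm:
  moves:
    - {"hand":68,"x":0.04,"y":0.08,"z":-0.03,"wx":0,"wy":0,"wz":0}
    - {"hand":68,"x":0.08,"y":0.08,"z":-0.02,"wx":0,"wy":0,"wz":0}
    - {"hand":68,"x":0.1,"y":0,"z":0,"wx":0,"wy":0,"wz":0}
    - {"hand":68,"x":0.1,"y":0,"z":0,"wx":0,"wy":0,"wz":0}
    - {"hand":68,"x":0.1,"y":0,"z":0,"wx":0,"wy":0,"wz":0}
    - {"hand":68,"x":0,"y":0,"z":0,"wx":0,"wy":0,"wz":0}

```text
time_s: 13.75
position: [0.5394, -0.3411, -0.0148]
tcp_rot: [[1.0, -0.025, -0.015], [-0.024, -1.0, 0.013], [-0.015, -0.013, -1.0]]
force: [-8.4, 6.7, 5.4]
opening: 0.783
```

```bash
python3 wr.py; python3 look.py 16
```

```text
F [-8.42  6.66  5.37] M [1.1   1.479 0.252] tau [ -0.6 -48.5 -17.2   0.5  -3.2   0.3] q [-4.231e+01  4.717e+01  8.660e+01 -2.000e-02  4.737e+01  4.911e+01]
0.15 push Fx -7.4 of -8.4 bar Fz 1.4 of 5.4 My expect 1.26 1.48
0.17 push Fx -7.4 of -8.4 bar Fz 3.1 of 5.4 My expect 1.43 1.48
13.75 [ 0.5394 -0.3411 -0.0148] [[0.9996, -0.0246, -0.0148], [-0.0244, -0.9996, 0.0131], [-0.0151, -0.0127, -0.9998]] [-8.42  6.66  5.37] 0.7828701468249135
tcp holder [-30.3 -36.9]
green [246. 169.] [127. 134.] [18.8 -3.6]
green [503. 121.] [50. 65.] [  42.4 -126.5]
flap slope 0.164 joint~ 0.509 z(y=0) 47.3 2465
```

View pics/w16.png

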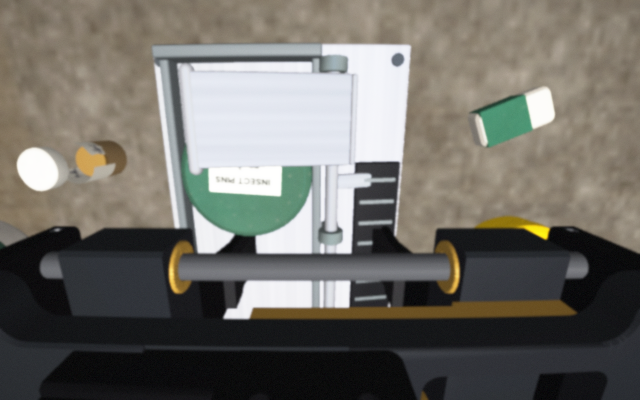

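Call:
move_arm:
  moves:
    - {"hand":68,"x":-0.4,"y":0,"z":0,"wx":0,"wy":0,"wz":0}
    - {"hand":68,"x":-0.3,"y":0,"z":0,"wx":0,"wy":0,"wz":0}
    - {"hand":68,"x":0,"y":0,"z":0,"wx":0,"wy":0,"wz":0}

```text
time_s: 14.15
position: [0.5281, -0.3476, -0.0126]
tcp_rot: [[1.0, -0.028, 0.0], [-0.028, -1.0, 0.0], [0.0, -0.0, -1.0]]
force: [-0.6, 0.6, 2.7]
opening: 0.779
```

```bash
python3 wr.py; python3 look.py 17;  python3 - <<'E'
from h import *
w=np.load('pics/w17.npy',allow_pickle=True).item()
cv2.imwrite('pics/w17c.png',cv2.convertScaleAbs(cv2.resize(w['image'][0:255,140:440,::-1],None,fx=2.6,fy=2.3,interpolation=cv2.INTER_CUBIC),alpha=1.1,beta=5))
E
```

```text
F [-0.59  0.55  2.7 ] M [ 0.009  0.097 -0.043] tau [ -0.2 -47.3 -10.7   0.1  -0.3  -0.1] q [-4.347e+01  4.634e+01  8.854e+01  1.000e-02  4.512e+01  4.810e+01]
0.15 push Fx 0.2 of -0.6 bar Fz 2.3 of 2.7 My expect 0.09 0.1
0.17 push Fx 0.2 of -0.6 bar Fz 2.4 of 2.7 My expect 0.1 0.1
14.15 [ 0.5281 -0.3476 -0.0126] [[0.9996, -0.0275, 0.0001], [-0.0275, -0.9996, 0.0002], [0.0, -0.0002, -1.0]] [-0.59  0.55  2.7 ] 0.7790804161620074
tcp holder [-41.5 -43.7]
green [233. 147.] [126. 134.] [17.4 -3.5]
green [490.  99.] [45. 70.] [  40.5 -127.8]
flap slope 0.054 joint~ 0.399 z(y=0) 42.0 2424
```

View pics/w17c.png

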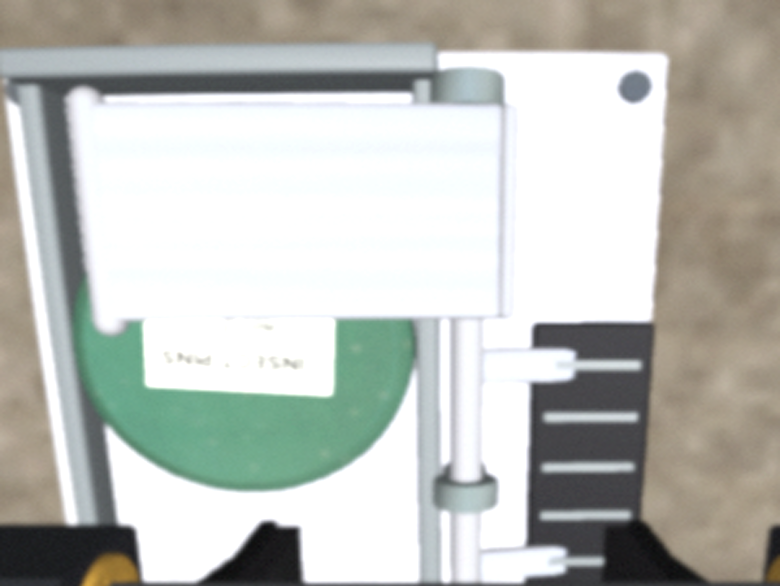

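Call:
move_arm:
  moves:
    - {"hand":68,"x":0.15,"y":-0.05,"z":0,"wx":0,"wy":0,"wz":0}
    - {"hand":68,"x":0.15,"y":0,"z":0,"wx":0,"wy":0,"wz":0}
    - {"hand":68,"x":0.15,"y":0,"z":0,"wx":0,"wy":0,"wz":0}
    - {"hand":68,"x":0.1,"y":0,"z":0,"wx":0,"wy":0,"wz":0}
    - {"hand":68,"x":0.1,"y":0,"z":-0.01,"wx":0,"wy":0,"wz":0}
    - {"hand":68,"x":0.1,"y":0,"z":-0.01,"wx":0,"wy":0,"wz":0}
    - {"hand":68,"x":0.1,"y":0,"z":-0.01,"wx":0,"wy":0,"wz":0}
    - {"hand":68,"x":0.1,"y":0,"z":-0.01,"wx":0,"wy":0,"wz":0}
    - {"hand":68,"x":0.1,"y":0,"z":-0.01,"wx":0,"wy":0,"wz":0}
    - {"hand":68,"x":0,"y":0,"z":0,"wx":0,"wy":0,"wz":0}

```text
time_s: 15.25
position: [0.5557, -0.3471, -0.0113]
tcp_rot: [[1.0, -0.027, 0.001], [-0.027, -1.0, -0.0], [0.001, 0.0, -1.0]]
force: [-1.2, 1.0, 2.5]
opening: 0.78
```

```bash
python3 wr.py; python3 look.py 18
```

```text
F [-1.17  0.98  2.48] M [ 0.062  0.25  -0.003] tau [  0.1 -49.2 -12.5   0.2  -0.5  -0. ] q [-4.176e+01  4.738e+01  8.498e+01  4.000e-02  4.757e+01  4.975e+01]
0.15 push Fx -0.5 of -1.2 bar Fz 2.3 of 2.5 My expect 0.18 0.25
0.17 push Fx -0.5 of -1.2 bar Fz 2.6 of 2.5 My expect 0.2 0.25
15.25 [ 0.5557 -0.3471 -0.0113] [[0.9996, -0.0268, 0.0013], [-0.0268, -0.9996, -0.0004], [0.0013, 0.0004, -1.0]] [-1.17  0.98  2.48] 0.779981511694453
tcp holder [-13.9 -42.5]
green [235. 172.] [114. 129.] [32.6 -2.1]
green [482. 149.] [40. 83.] [  44.2 -126.8]
flap slope 0.016 joint~ 0.361 z(y=0) 40.3 2047
```

View pics/w18.png

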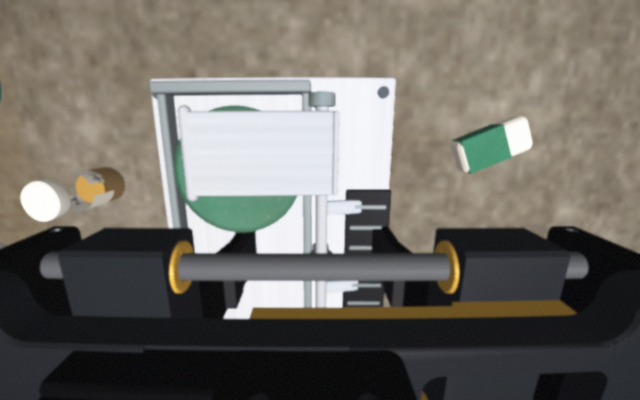

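It's now sliding freely (Fx −1 N) with the tin at about x 32. I'll press the flap a little more and finish the push.

Call:
move_arm:
  moves:
    - {"hand":68,"x":0.04,"y":-0.1,"z":0.05,"wx":0,"wy":0,"wz":0}
    - {"hand":68,"x":0.08,"y":0,"z":0,"wx":0,"wy":0,"wz":0}
    - {"hand":68,"x":0.08,"y":0,"z":0,"wx":0,"wy":0,"wz":0}
    - {"hand":68,"x":0.08,"y":0,"z":0,"wx":0,"wy":0,"wz":0}
    - {"hand":68,"x":0.08,"y":0,"z":0,"wx":0,"wy":0,"wz":0}
    - {"hand":68,"x":0,"y":0,"z":0,"wx":0,"wy":0,"wz":0}

```text
time_s: 15.95
position: [0.5625, -0.344, -0.0126]
tcp_rot: [[1.0, -0.026, -0.003], [-0.026, -1.0, 0.002], [-0.003, -0.002, -1.0]]
force: [-6.2, 0.9, 7.0]
opening: 0.784
```

```bash
python3 wr.py; python3 look.py 19
```

```text
F [-6.15  0.85  7.04] M [0.036 0.959 0.194] tau [  1.7 -47.8 -13.6   0.9  -1.3   0.2] q [-4.111e+01  4.779e+01  8.406e+01 -6.000e-02  4.834e+01  5.040e+01]
0.15 push Fx -5.5 of -6.2 bar Fz 4.7 of 7.0 My expect 0.92 0.96
0.17 push Fx -5.5 of -6.2 bar Fz 4.9 of 7.0 My expect 1.05 0.96
15.95 [ 0.5625 -0.344  -0.0126] [[0.9997, -0.0258, -0.003], [-0.0258, -0.9997, 0.0016], [-0.0031, -0.0016, -1.0]] [-6.15  0.85  7.04] 0.7838393216267473
tcp holder [ -7.1 -39.2]
green [247. 217.] [32. 81.] [15.7 -4.1]
green [184. 173.] [ 9. 59.] [39.  26.5]
green [488. 161.] [42. 77.] [  45.1 -126.2]
green [246. 159.] [102. 119.] [46.3 -5.2]
flap slope 0.064 joint~ 0.409 z(y=0) 42.5 2038
```

View pics/w19.png

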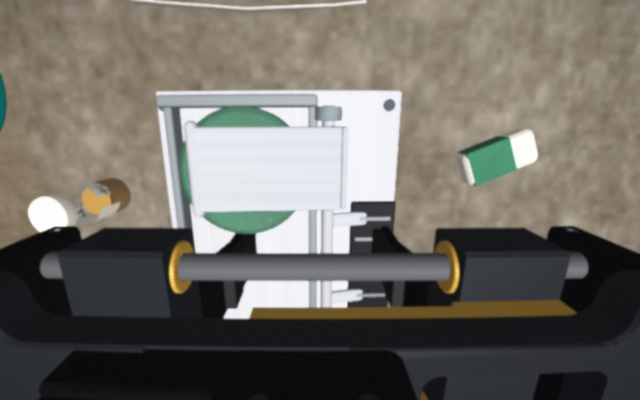

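```bash
cat > edge.py <<'E'
from h import *
import sys
w=np.load('pics/w%s.npy'%sys.argv[1],allow_pickle=True).item()
g=cv2.cvtColor(w['image'],cv2.COLOR_RGB2HSV);m=cv2.inRange(g,(60,60,25),(92,255,200)); m[:,:170]=0;m[:,330:]=0
pts=[]
ys,xs=np.nonzero(m)
P=np.array([(H.T@(onz(w,u,v,.031)[:2]-o))*1000 for u,v in zip(xs,ys)])
hull=cv2.convexHull(P.astype(np.float32))[:,0]
from scipy.optimize import least_squares
r=least_squares(lambda p:np.hypot(hull[:,0]-p[0],hull[:,1]-p[1])-33.5,[38,0],loss='soft_l1').x
print('circle centre',r.round(1),'x range',P[:,0].min().round(1),P[:,0].max().round(1),'y',P[:,1].min().round(1),P[:,1].max().round(1))
cv2.imwrite('pics/e%s.png'%sys.argv[1],cv2.convertScaleAbs(cv2.resize(w['image'][60:255,140:440,::-1],None,fx=2.6,fy=2.6,interpolation=cv2.INTER_CUBIC),alpha=1.0,beta=0))
E
python3 edge.py 19
```

```text
circle centre [39.3 -3.8] x range 6.3 71.4 y -27.6 29.2
```

View pics/e19.png

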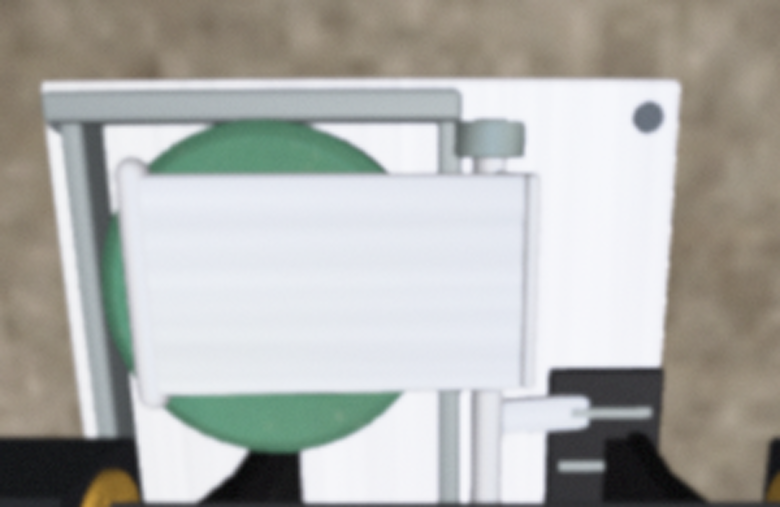

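The tin's front edge is at x 71.4 against the stop face at 71.5. One more small push to confirm it's home.

Call:
move_arm:
  moves:
    - {"hand":68,"x":0.1,"y":0,"z":-0.02,"wx":0,"wy":0,"wz":0}
    - {"hand":68,"x":0.1,"y":0,"z":0,"wx":0,"wy":0,"wz":0}
    - {"hand":68,"x":0,"y":0,"z":0,"wx":0,"wy":0,"wz":0}

```text
time_s: 16.35
position: [0.5627, -0.3437, -0.0126]
tcp_rot: [[1.0, -0.022, -0.013], [-0.022, -1.0, 0.004], [-0.013, -0.004, -1.0]]
force: [-15.6, -1.7, 8.9]
opening: 0.785
```

```bash
python3 wr.py; python3 look.py 20; python3 edge.py 20
```

```text
F [-15.56  -1.68   8.94] M [-0.12   2.444  0.573] tau [  5.7 -47.2 -16.4   2.7  -2.9   0.5] q [-40.95  47.96  83.56  -0.42  49.17  50.62]
0.15 push Fx -15.1 of -15.6 bar Fz 2.8 of 8.9 My expect 2.33 2.44
0.17 push Fx -15.1 of -15.6 bar Fz 2.4 of 8.9 My expect 2.64 2.44
16.35 [ 0.5627 -0.3437 -0.0126] [[0.9997, -0.0225, -0.0128], [-0.0224, -0.9997, 0.0038], [-0.0129, -0.0035, -0.9999]] [-15.56  -1.68   8.94] 0.784947053622174
tcp holder [ -7.  -38.9]
green [246. 220.] [29. 82.] [14.7 -3. ]
green [184. 173.] [ 9. 61.] [39.7 26.7]
green [489. 163.] [45. 65.] [  45.4 -126.1]
green [246. 156.] [ 97. 115.] [48.1 -5.2]
flap slope 0.067 joint~ 0.412 z(y=0) 42.6 2061
circle centre [39.5 -3.3] x range 6.2 71.4 y -27.3 29.2
```

View pics/e20.png

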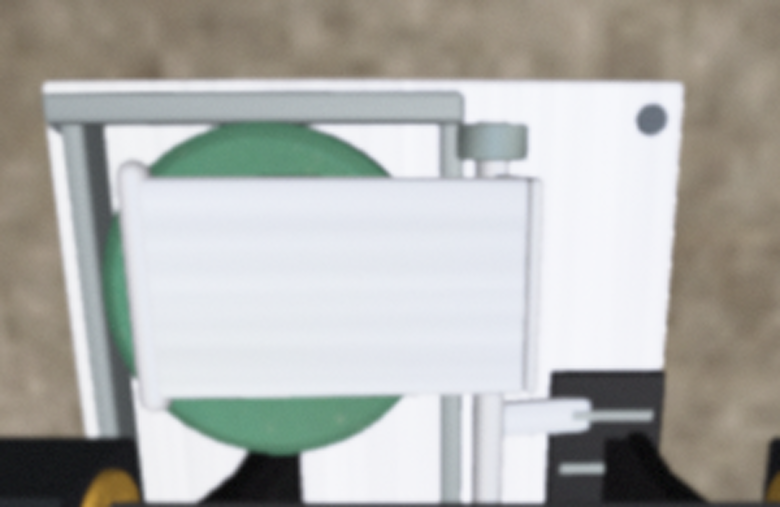

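The force rose to 15.6 N with no further motion, so the tin is home. I'll back off, then lift so the flap closes onto it.

Call:
move_arm:
  moves:
    - {"hand":68,"x":-0.25,"y":0,"z":0,"wx":0,"wy":0,"wz":0}
    - {"hand":68,"x":-0.25,"y":0,"z":0,"wx":0,"wy":0,"wz":0}
    - {"hand":68,"x":-0.25,"y":0,"z":0,"wx":0,"wy":0,"wz":0}
    - {"hand":68,"x":0,"y":0,"z":0,"wx":0,"wy":0,"wz":0}
    - {"hand":68,"x":0,"y":0,"z":-0.15,"wx":0,"wy":0,"wz":0}
    - {"hand":68,"x":0,"y":0,"z":-0.15,"wx":0,"wy":0,"wz":0}
    - {"hand":68,"x":0,"y":0,"z":-0.2,"wx":0,"wy":0,"wz":0}
    - {"hand":68,"x":0,"y":0,"z":-0.3,"wx":0,"wy":0,"wz":0}
    - {"hand":68,"x":0,"y":0,"z":-0.5,"wx":0,"wy":0,"wz":0}
    - {"hand":68,"x":0,"y":0,"z":-0.8,"wx":0,"wy":0,"wz":0}
    - {"hand":68,"x":0,"y":0,"z":-1,"wx":0,"wy":0,"wz":0}
    - {"hand":68,"x":0,"y":0,"z":-1,"wx":0,"wy":0,"wz":0}
    - {"hand":68,"x":0,"y":0,"z":-1,"wx":0,"wy":0,"wz":0}
    - {"hand":68,"x":-0.8,"y":0,"z":-0.5,"wx":0,"wy":0,"wz":0}
    - {"hand":68,"x":-0.8,"y":0,"z":0,"wx":0,"wy":0,"wz":0}
    - {"hand":68,"x":0,"y":0,"z":0,"wx":0,"wy":0,"wz":0}

```text
time_s: 18.05
position: [0.5081, -0.3427, 0.1293]
tcp_rot: [[1.0, -0.028, -0.001], [-0.028, -1.0, 0.0], [-0.001, -0.0, -1.0]]
force: [-0.2, -1.1, -0.8]
opening: 0.78
```

```bash
python3 look.py 21; python3 edge.py 21
```

```text
18.05 [ 0.5081 -0.3427  0.1293] [[0.9996, -0.0279, -0.001], [-0.0279, -0.9996, 0.0004], [-0.001, -0.0004, -1.0]] [-0.21 -1.11 -0.85] 0.7804708717917893
tcp holder [-60.2 -39.7]
green [ 99. 189.] [76. 89.] [-55.1 179.8]
green [277. 110.] [26. 51.] [19.3 -4.8]
green [416.  87.] [24. 35.] [  40.1 -133.2]
green [626.  12.] [31. 36.] [ 108.7 -324.8]
green [77. 40.] [ 93. 113.] [ 84.3 176.5]
flap slope -0.063 joint~ 0.282 z(y=0) 36.7 591
circle centre [40.1 -3.9] x range 6.8 70.7 y -29.1 29.1
```

View pics/w21.png

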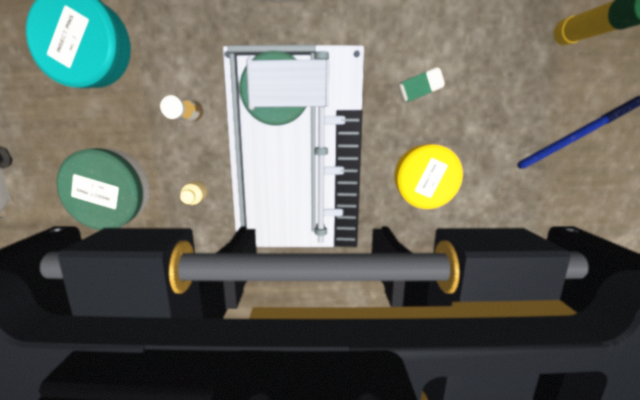

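View pics/s21.png

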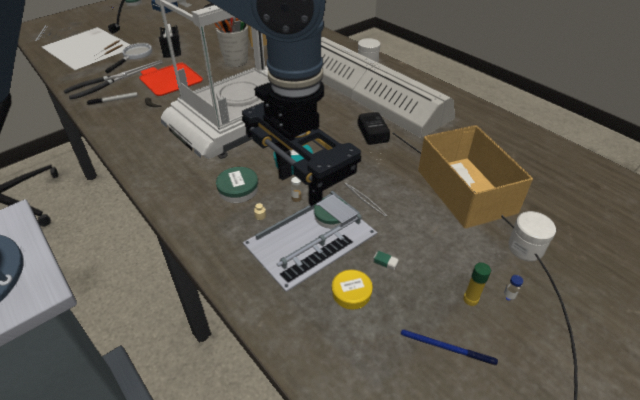

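Run:
```python
from h import *
w=np.load('pics/w21.npy',allow_pickle=True).item()
f=lambda u,v,z:(1000*H.T@(onz(w,u,v,z)[:2]-o)).round(1)
print('plate L/R at row 60,170',f(224,50,.006),f(363,50,.006),'expect 81, 50/-88')
cv2.imwrite('pics/z21.png',cv2.resize(w['image'][35:135,215:375,::-1],None,fx=4.8,fy=4.8,interpolation=cv2.INTER_CUBIC))
for v in (85,88,92):
    r=w['image'][v,228:255].astype(int); print(v,[(228+i,f(228+i,v,.031)[1]) for i in range(27) if r[i][1]>r[i][0]+15][:1])
for u,v in[(240,60),(243,95),(316,120)]: print(f(u,v,.018))
```

```text
plate L/R at row 60,170 [77.4 48.3] [ 76.6 -87.3] expect 81, 50/-88
85 [(239, np.float64(29.6))]
88 [(239, np.float64(29.8))]
92 [(239, np.float64(30.0))]
[65.9 30.4]
[34.2 29.4]
[ 10.3 -41.3]
```

View pics/z21.png

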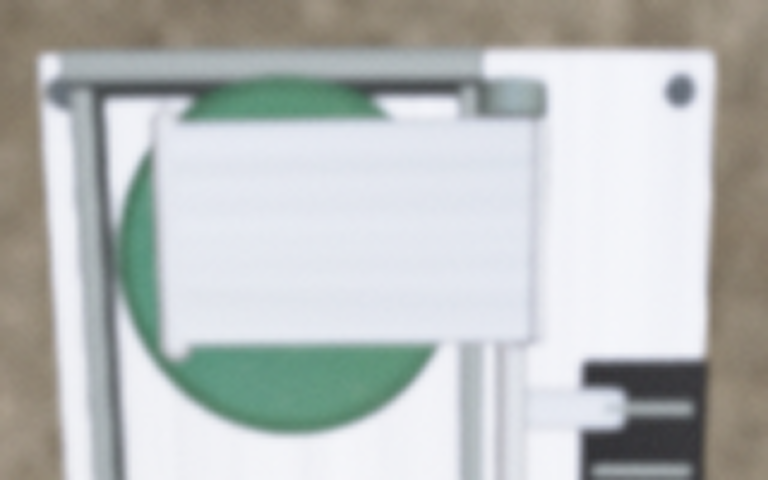

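```bash
python3 -c "
from rig import order,bot
print(order.hand_in()); print(bot.read_state()['time_s'])"
```

```text
the job is handed in; nothing more can be done
None
the job is handed in; nothing more can be done
```

The tin is loaded: it's home against the end stop, the flap has come down on its lid, and the arm is clear. I handed the job in at about 18 s of the 38 s limit.

**First push:** it jammed at about 36 N. The arm gives sideways under load, so the bar finger slid inward off the strip and caught at a bracket. I lifted clear, which let the flap rest on the half-entered tin for a moment. I then pressed again further out on the bar and pushed the tin home with the flap held up, at a joint angle of roughly 0.36 to 0.51.

**Last checks:**
- **Home:** a final extra push raised the force to 15.6 N with no further movement. The tin's edges read x +6 to +71 mm, so its centre is about +38.7 mm against a target of +38.
- **Flap:** the joint is about 0.28, against the 0.27 expected when it rests on the tin.
- **Small things:** the vial, weight, eraser and forceps look untouched in the last pictures.

**Disagreements:**
- **Fingertips:** they sit about 29–30 mm behind the stated TCP. The camera depths and the bar contact both showed this, so I worked from the measured tips.
- **Tin y:** the raw reading is −3 to −4 mm. Corrected for the offset seen on the plate's edge it is about −2 mm, which fits the ±2.5 mm the rails allow.

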